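# Put the glasses cases away in the revolving hall organiser and latch it

### The arm

A 6-joint arm with a two-finger parallel gripper is mounted at the origin on the work surface. World frame = base frame: x ahead of the robot, y to its left, z up, the work surface at z = 0. Lengths are in m, angles in rad, forces in N, time in s.
With the tool pointing down it reaches from about 0.35 to 0.975 m from the base axis. Payload 4.9 kg.
Tool frame: the origin (TCP) lies at the very end of the fingers, on their centre line; the grasp point (between the pads) lies 19 mm behind it; z points along the fingers, y is the line along which they close (so a half turn about z gives the same grasp; the last joint's range is limited). The gripper opens to 85 mm and grips with 20 to 120 N. Pads are 22 mm wide; open, the fingers measure 114 mm over their backs; the gripper's body (76 mm by 85 mm) begins 54 mm behind the grasp point. The pads swing forward as they close: fully open they stand 13 mm farther back than shut.
Start: joints at [-0.119, 0.053, 1.613, -0, 1.476, -0.119], TCP at [0.625, 0, 0.206] pointing down, gripper open.
Joint ranges: [-3.01, 3.01], [-1.01, 2.22], [0.06, 2.58], [-1.02, 4.17], [0.09, 2.62], [-3.14, 3.14]. Speed limits (rad/s): [2.57, 2.57, 3.14, 3.14, 3.14, 3.14].

### API

Orientations are given as a unit quaternion [w, x, y, z].
In Python, from plant import manip gives the robot as it stands.
- The arm moves only by the shell command python3 -m pendant 'ROWS'. ROWS is JSON, a list of rows, each a list of 3 entries, a list of its own where there are three numbers: the opening, from 0 (shut) to 1 (fully open), then the shift along the tool's x, y, z in units of 12 cm (1.0 is 12 cm), then the turn about the tool's z in units of pi rad (1.0 is pi rad). In form: [[gripper, [dx, dy, dz], roll], ...]. A call has 1 to 10 rows; each row is the pose to reach, as a shift and turn from the pose commanded when the call began, along the tool's axes at that moment, turning the shorter way round; what a row does not reach only later rows make up. A row lasts 1/10 s, in which the tool goes at most 50 mm and 8.59 degrees, less where a joint would pass 70% of its speed; a pose out of reach is approached as far as the arm can. A call with a number of a shift or a turn outside -1 to 1 is refused whole. A call with a gripper value outside its range is refused whole. The fingers move at their own pace and stop on an object; the grip force is fixed at half the most. Time passes only in rows, so rows that repeat a pose let the fingers close. It gives the time, the measured TCP pose, the force, the opening and the grip force at its end, in the units of the state.
- manip.state(): the state, without advancing time (a new reading comes with each control period).
- manip.grab_frame(name): name is "scene" or "side" or "wrist"; returns a dict with "img" (420x560x3 uint8, red, green, blue), "fx", "fy", "cx", "cy" (pixels), "D" ([k1, k2, p1, p2, k3] as OpenCV has them; the pictures are not rectified), "eye" and "rotation" of the camera in the world; the wrist camera has in their place "tool_from_camera" (4x4, takes a point from camera to tool coordinates, whose origin is the TCP and whose axes are the flange's). Camera axes: x right, y down, z forward; pixel columns grow to the right and rows downward; lengths in m; the calibration is good to about 2 mm. A picture is of the moment at which its call begins: read the wrist's pose just before it. There is no depth.
- manip.job_done(): hands the job in; it is judged then, once.
The state is a dict: "time": time; "joint_pos": joint angles; "joint_vel": joint speeds; "joint_efforts": joint torques, N m; "tool_pos": TCP position; "tool_rot": TCP orientation; "contact_force": force on the tool from outside, world axes, zero at the start; "ft_torque": the same for the moment, N m; "gripper_width": opening from 0.0 (shut) to 1.0 (fully open); "grasp_force": force on a finger pad.
Only numpy, scipy, OpenCV 4.12 (cv2) and the standard library are available. Lean on these libraries where they do the work, as an engineer would, in place of code of your own. Each camera call takes 0.05 s, during which the arm holds its last target. There are 200 camera calls.

### The job

Put every glasses case that is lying on the sideboard away in the revolving organiser, one case to a bay, lying down and not on end: turn its handle so that an empty bay clicks in under the open window and set a case down in it, then on to the next. When all are in, turn the green blank sector with the brass keeper to click in under the window, and only then swing the brass hasp over until it rests fully down in the keeper. Leave the other things on the sideboard where they stand.

Things in the scene. Friction and masses are not known exactly. Their poses are not given: they have to be found in the camera images.
- organiser: fixed part of a revolving organiser: round dark-wood foot 390 mm across, 18 mm high, brass pillars, clear plastic cover (underside 100 mm, top 105 mm above the sideboard) over four fifths of it. The missing 72 degree sector of the cover is the window, the only way into the bays; it looks along this body's -x. Origin on the turret's axis at sideboard level; z up
- turret (a joint): angle (rad) of the white turret about the vertical, anticlockwise positive from above, no end stops. A detent clicks it into 5 stations at multiples of 1.257 (72 degrees); 0.3 N m moves it out, past half way it is pulled into the next. At 0 (and whole turns) the blank sector is under the window; bay k at -1.257 k (plus whole turns). May start at any angle within 1.6 of 0
- handle (a point): centre of the turret's wooden bar handle above the cover, on the turret's axis, 135 mm above the sideboard. The bar is 72 mm long, 16 mm thick and 42 mm tall (110 to 152 mm above the sideboard); it lies along the organiser's x axis at turret 0 and turns with the turret; a green dot marks its blank-sector end. Grip it across its thickness and twist
- window (a point): centre of the floor of whatever bay is under the window, 122 mm from the turret's axis, 28 mm above the sideboard (fixed to the organiser)
- blank (a point): point on the green blank sector of the turret, 122 mm from the axis, 86 mm above the sideboard. This sector has a green lid panel with a brass keeper frame instead of an open bay, and closes the window when it is under it
- hasp (a joint): angle (rad) of the brass hasp, a strap 66 x 26 x 4 mm hinged on a post in front of the window; hinge line level, across the window's direction. 0 = lying level, nose down in the keeper, its top 108 mm above the sideboard; 1.57 = upright; more = leaning outwards, at most 2.2. Stiff hinge (0.05 N m): it stays where left; 1 to 2 N pushes it over
- hasp_hinge (a point): middle of the hasp's hinge, 204 mm from the turret's axis, 103 mm above the sideboard, straight out from the window; the post under it is 18 mm thick and 40 mm wide
- hasp_tip (a point): free end of the hasp strap, 66 mm from its hinge
- bay1 (a point): centre of the floor of turret bay 1 (122 mm from the axis, 28 mm above the sideboard, turns with the turret). A bay is a 72 degree sector between 5 mm thick radial walls 62 mm high, its felt floor running from a 15 mm high step of 80 mm radius round the hub to a 15 mm high rim of 165 mm inner radius
- bay2 (a point): centre of the floor of turret bay 2 (122 mm from the axis, 28 mm above the sideboard, turns with the turret). A bay is a 72 degree sector between 5 mm thick radial walls 62 mm high, its felt floor running from a 15 mm high step of 80 mm radius round the hub to a 15 mm high rim of 165 mm inner radius
- bay3 (a point): centre of the floor of turret bay 3 (122 mm from the axis, 28 mm above the sideboard, turns with the turret). A bay is a 72 degree sector between 5 mm thick radial walls 62 mm high, its felt floor running from a 15 mm high step of 80 mm radius round the hub to a 15 mm high rim of 165 mm inner radius
- bay4 (a point): centre of the floor of turret bay 4 (122 mm from the axis, 28 mm above the sideboard, turns with the turret). A bay is a 72 degree sector between 5 mm thick radial walls 62 mm high, its felt floor running from a 15 mm high step of 80 mm radius round the hub to a 15 mm high rim of 165 mm inner radius
- case_red: red hard glasses case with rounded edges, 90 mm long (own x), 44 mm wide (own y), 46 mm high (own z), 90 g; origin at its centre. May be absent
- case_blue: blue hard glasses case with rounded edges, 90 mm long (own x), 44 mm wide (own y), 46 mm high (own z), 90 g; origin at its centre. May be absent
- case_yellow: yellow hard glasses case with rounded edges, 90 mm long (own x), 44 mm wide (own y), 46 mm high (own z), 90 g; origin at its centre. May be absent
- case_black: black hard glasses case with rounded edges, 90 mm long (own x), 44 mm wide (own y), 46 mm high (own z), 90 g; origin at its centre. May be absent
- candle: candle jar, amber glass with a wooden lid, 72 mm across, 85 mm high, a bystander; origin at the centre of its underside
- vase: blue ceramic vase, 80 mm across, 130 mm high, a bystander; origin at the centre of its underside
- key_dish: white key bowl, 100 mm across, 30 mm high, a bystander; origin at the centre of its underside
- clothes_brush: clothes brush lying flat, 170 mm long, a bystander; origin at the centre of its underside, half way along
- gift_box: orange gift box 100 x 80 x 50 mm, a bystander; origin at the centre of its underside
Not all that is in view belongs to the job. Several things have the shape of the case_red; the one meant has the colours described above.

How it is judged:
By the outcome, as a careful person would: the job done as asked, in the order asked, and still so for the second after the job is handed in, with the robot touching nothing.
Of case_red, case_blue, case_yellow, case_black only 3 to 4 are there at a start; the rules pass over those that are not, and their reading is None.
At some moment in a run one of case_red, case_blue, case_yellow, case_black may be knocked a few centimetres aside while the robot is not near it.
Once in a run the grip may slacken for a moment while it holds something.
It also fails if it takes over 210 s, if anything falls off the work surface, if the arm or the gripper's body presses on something with over 40 N, if the wrist force passes 120 N, or if a joint passes its speed limit or range.

## Working session

There is one attempt and no reset: what is moved stays moved. The work goes in short steps, Python scripts to look and compute and a shell command to move; the robot and the scene stay as the last step left them, time stands still between calls to the robot, and variables do not carry over. Pictures are saved under pics/ and viewed, at most 14 in all, crops included, and the job is handed in when it is done.

```bash
ls; mkdir -p pics; cat > h.py <<'E'
import numpy as np, cv2, sys
from plant import manip
from scipy.spatial.transform import Rotation as R
def snap(name,fn=None):
    s=manip.state(); f=manip.grab_frame(name)
    if fn: cv2.imwrite('pics/'+fn,f['img'][:,:,::-1])
    if name=='wrist':
        T=np.array(f['tool_from_camera']); q=s['tool_rot']
        Rt=R.from_quat([q[1],q[2],q[3],q[0]]).as_matrix()
        f['rotation']=Rt@T[:3,:3]; f['eye']=Rt@T[:3,3]+np.array(s['tool_pos'])
    f['rotation']=np.array(f['rotation']); f['eye']=np.array(f['eye'])
    f['K']=np.array([[f['fx'],0,f['cx']],[0,f['fy'],f['cy']],[0,0,1.]])
    return f
def pix2w(f,uv,z):
    p=cv2.undistortPoints(np.array(uv,float).reshape(-1,1,2),f['K'],np.array(f['D'],float)).reshape(-1,2)
    d=np.c_[p,np.ones(len(p))]@f['rotation'].T
    z=np.broadcast_to(z,len(p))
    return f['eye']+d*((z-f['eye'][2])/d[:,2])[:,None]
def w2pix(f,P):
    P=(np.atleast_2d(P)-f['eye'])@f['rotation']
    return cv2.projectPoints(P.astype(float),np.zeros(3),np.zeros(3),f['K'],np.array(f['D'],float))[0].reshape(-1,2)
def st():
    s=manip.state(); 
    q=s['tool_rot']; M=R.from_quat([q[1],q[2],q[3],q[0]]).as_matrix()
    print('t',round(s['time'],2),'p',np.round(s['tool_pos'],4),'x',np.round(M[:,0],3),'y',np.round(M[:,1],3),'w',round(s['gripper_width'],3),'g',round(s['grasp_force'],1),'F',np.round(s['contact_force'],1),'j',np.round(s['joint_pos'],2))
    return s,M
E
python3 - <<'E'
from h import *
st()
a=snap('scene','scene0.png');b=snap('side','side0.png')
import pickle
pickle.dump((a,b),open('f0.pkl','wb'))
for f in(a,b):print(f['eye'],f['rotation'],f['fx'],f['D'])
E
```

```text
pics
t 0.0 p [6.243e-01 1.000e-04 2.047e-01] x [-0.  1.  0.] y [ 1.     0.    -0.002] w 1.0 g 0.0 F [ 0.5  0.5 -0.2] j [-0.12  0.05  1.61 -0.    1.48 -0.12]
[ 1.3434776  -0.23397629  0.93184739] [-0.31512846  0.74170095  0.547229   -0.22608444] 381.6670922443312 [0.01931287 0.         0.         0.         0.        ]
[ 0.41489236 -1.13824793  0.81685771] [-0.49016406  0.86976275 -0.05298579  0.02108227] 485.28087424919295 [-0.07560424  0.          0.          0.          0.        ]
```

View pics/scene0.png

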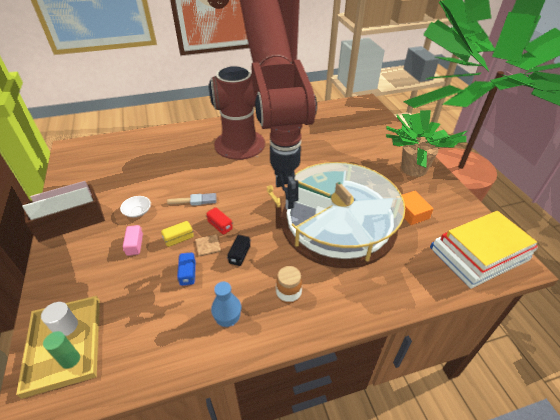

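View pics/side0.png

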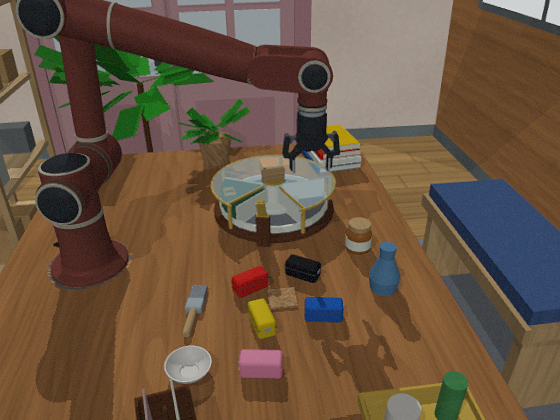

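```bash
python3 - <<'E'
s=open('h.py').read()
s=s.replace("f['rotation']=np.array(f['rotation'])","q=np.array(f['rotation']); f['rotation']=R.from_quat([q[1],q[2],q[3],q[0]]).as_matrix() if q.size==4 else q")
open('h.py','w').write(s)
E
python3 - <<'E'
import pickle,cv2,numpy as np
a,b=pickle.load(open('f0.pkl','rb'))
def crop(f,x,y,w,h,k,fn):
    im=cv2.resize(f['img'][y:y+h,x:x+w,::-1],None,fx=k,fy=k,interpolation=cv2.INTER_CUBIC);cv2.imwrite('pics/'+fn,im)
crop(a,110,160,320,150,2.5,'c1.png'); crop(b,190,150,200,240,2.5,'c2.png')
E
```

```text
(no output)
```

View pics/c1.png

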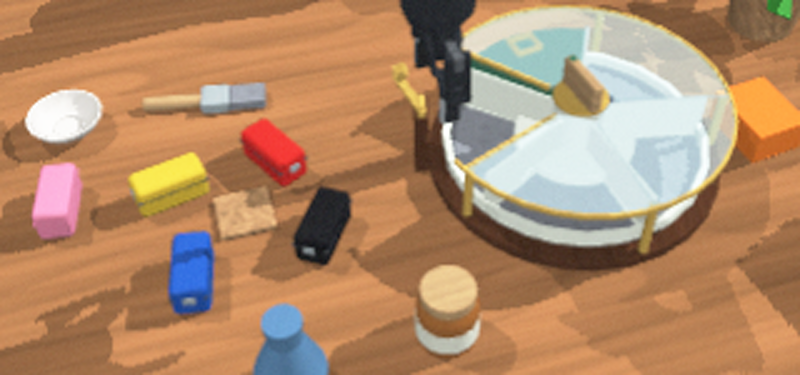

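View pics/c2.png

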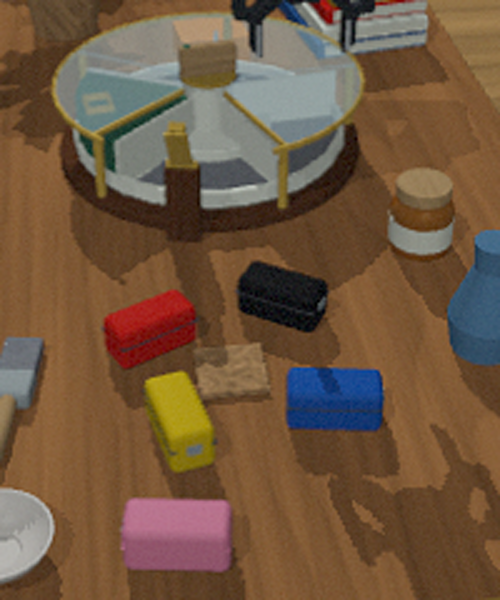

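```bash
cat > fit.py <<'E'
from h import *
from scipy.optimize import minimize
def mask(f,c):
    h=cv2.cvtColor(f['img'],cv2.COLOR_RGB2HSV).astype(int);H,S,V=h[...,0],h[...,1],h[...,2]
    return {'red':((H<5)|(H>174))&(S>170)&(V>90),'yellow':(H>25)&(H<34)&(S>150)&(V>90),'blue':(H>108)&(H<125)&(S>170)&(V>60),'black':(V<45)}[c]
def box(x,y,a,z=.023):
    c,s=np.cos(a),np.sin(a)
    L,W=.0435,.0205
    return np.array([[x+c*i*l-s*j*w,y+s*i*l+c*j*w,z+k*h] for i in(-1,1) for j in(-1,1) for k,(l,w,h) in zip((-1,-1,1,1),((.0435,.0205,.023),(.045,.022,.018),(.045,.022,.018),(.0435,.0205,.023)))])
def fit(fs,c,p0,rad=.09):
    best=None
    ms=[]
    for f in fs:
        u=w2pix(f,[[p0[0],p0[1],.023]])[0];e=w2pix(f,[[p0[0]+rad,p0[1],.023],[p0[0],p0[1]+rad,.023]])
        r=np.max(np.linalg.norm(e-u,axis=1));yy,xx=np.mgrid[:420,:560]
        m=mask(f,c)&((xx-u[0])**2+(yy-u[1])**2<r*r)
        m=cv2.morphologyEx(m.astype(np.uint8),cv2.MORPH_OPEN,np.ones((2,2)))
        n,l,s_,_=cv2.connectedComponentsWithStats(m)
        if n>1: m=(l==1+np.argmax(s_[1:,4])).astype(np.uint8)
        m=cv2.morphologyEx(m,cv2.MORPH_CLOSE,np.ones((5,5)))
        ms.append(cv2.resize(m*255,None,fx=4,fy=4)>127)
    def cost(p):
        t=0
        for f,m in zip(fs,ms):
            b=np.zeros(m.shape,np.uint8)
            h=cv2.convexHull(((w2pix(f,box(*p))+.5)*4-.5).astype(np.float32))
            cv2.fillConvexPoly(b,np.round(h*16).astype(np.int32),1,shift=4)
            t+=1-(m&(b>0)).sum()/max(1,(m|(b>0)).sum())
        return t/len(fs)
    for a0 in np.arange(0,np.pi,np.pi/8):
        r=minimize(cost,[p0[0],p0[1],a0],method='Nelder-Mead',options=dict(initial_simplex=np.array([p0[0],p0[1],a0])+np.array([[0,0,0],[.015,0,0],[0,.015,0],[0,0,.3]]),xatol=1e-4,fatol=1e-4))
        if best is None or r.fun<best.fun: best=r
    return best.x,best.fun
E
cat > m0.py <<'E'
from fit import *
import pickle
from scipy.optimize import least_squares
a,b=pickle.load(open('f0.pkl','rb'))
for f in(a,b):
    q=np.array(f['rotation'])
    if q.size==4:f['rotation']=R.from_quat([q[1],q[2],q[3],q[0]]).as_matrix()
A=lambda l:np.array(l)/2.5+[110,160]-.3
B=lambda l:np.array(l)/2.5+[190,150]-.3
ra=pix2w(a,A([(735,120),(715,178),(650,207),(580,215),(510,195),(590,8),(690,45)]),.105)
rb=pix2w(b,B([(55,85),(363,85),(205,14),(100,40),(310,38)]),.105)
P=np.r_[ra,rb][:,:2]
s=least_squares(lambda p:np.hypot(*(P-p[:2]).T)-p[2],[.6,.2,.18],loss='soft_l1',f_scale=.004);c=s.x
print('org',c,np.round(s.fun,4))
print('handle',pix2w(a,A([(570,60),(604,104),(580,78)]),.150),pix2w(b,B([(180,43),(234,45),(207,40)]),.151))
print('hinge',pix2w(a,A([(420,110)]),.103),pix2w(b,B([(180,163)]),.103))
print('pillars',pix2w(a,A([(462,178)]),.105),pix2w(b,B([(100,132),(283,150)]),.105))
print('keeper',pix2w(a,A([(525,44)]),.088),pix2w(b,B([(98,103)]),.088))
for n,u in dict(red=(219,220),yellow=(178,234),blue=(187,269),black=(239,250)).items():
    p=pix2w(a,[u],.023)[0]; print(n,p,*fit([a,b],n,p[:2]))
for n,u in dict(candle=(289,295),vase=(227,320),pink=(132,250),bowl=(136,212)).items(): print(n,pix2w(a,[u],0)[0])
E
python3 m0.py
```

```text
org [0.54424345 0.21698702 0.19207579] [ 0.0021  0.0054 -0.0023  0.0012 -0.0022  0.0049  0.0057 -0.0004  0.0042
 -0.0063 -0.0117 -0.0197]
handle [[0.51512994 0.211034   0.15      ]
 [0.60258388 0.2180132  0.15      ]
 [0.5505502  0.20932991 0.15      ]] [[0.51156651 0.22155658 0.151     ]
 [0.57744472 0.20628605 0.151     ]
 [0.54577602 0.22516114 0.151     ]]
hinge [[0.50077371 0.01706926 0.103     ]] [[0.49225962 0.0157571  0.103     ]]
pillars [[0.62876507 0.03023515 0.105     ]] [[0.40526161 0.094024   0.105     ]
 [0.61028397 0.02440513 0.105     ]]
keeper [[0.39960727 0.19985786 0.088     ]] [[0.4047021  0.19591354 0.088     ]]
red [ 0.43862116 -0.16752565  0.023     ] [ 0.44474462 -0.16856216  3.56292325] 0.16823401773723007
yellow [ 0.46247023 -0.30359901  0.023     ] [ 0.46179242 -0.29871109  1.61310605] 0.5390223918598689
blue [ 0.60995745 -0.29355014  0.023     ] [ 0.60761016 -0.29238672  3.04864557] 0.5850942407585549
black [ 0.58386071 -0.1323048   0.023     ] [ 0.58739844 -0.13549588 -0.56447991] 0.23452985764691536
candle [ 7.68303712e-01 -2.98494771e-02 -1.11022302e-16]
vase [ 7.93880831e-01 -2.13621487e-01 -1.11022302e-16]
pink [ 4.66735663e-01 -4.49729282e-01 -1.11022302e-16]
bowl [ 0.29471472 -0.43191655  0.        ]
```

Candidates: red (219,220), yellow (178,234), blue (187,269), black (239,250), and a pink look-alike (132,240), which isn't listed and so isn't part of the job. The tan coaster (207,245) isn't a case either. The crops confirm the four cases. Bay 1 seems to be under the window, which faces about -y. I'll move the wrist camera over the cases and measure again.

```bash
python3 -m pendant '[[1,[-0.4,-0.4,-0.4],0],[1,[-0.8,-0.8,-0.8],0],[1,[-1,-0.8,-1],0],[1,[-1,-0.8,-1],0],[1,[-1,-0.8,-1],0]]' | tail -c 300; python3 -m pendant '[[1,[-0.4,0,-0.3],0],[1,[-0.8,0,-0.6],0],[1,[-0.9,0,-0.6],0],[1,[-0.9,0,-0.6],0],[1,[-0.9,0,-0.6],0]]' | tail -c 300
python3 - <<'E'
from h import *
import pickle
st(); f=snap('wrist','w1.png'); pickle.dump(f,open('w1.pkl','wb'))
a,b=pickle.load(open('f0.pkl','rb'))
for i,(f,L) in enumerate(((a,[(178,230),(180,240),(187,260),(183,275),(219,218),(240,245)]),(b,[(262,315),(265,325),(324,303),(324,315),(250,280),(303,268)]))):
    h=cv2.cvtColor(f['img'],cv2.COLOR_RGB2HSV)
    print([h[v,u].tolist() for u,v in L])
E
```

```text
time: 0.6
tool_pos: [0.5291, -0.1234, 0.3319]
tool_rot: [0.004, 0.709, 0.706, 0.001]
contact_force: [0.0, 0.6, -0.0]
gripper_width: 1.002
grasp_force: 0.0
time: 1.1
tool_pos: [0.529, -0.2277, 0.3965]
tool_rot: [-0.001, 0.707, 0.707, 0.0]
contact_force: [-0.3, 0.4, -0.2]
gripper_width: 1.001
grasp_force: 0.0
t 1.1 p [ 0.529  -0.2277  0.3965] x [0.    1.    0.002] y [ 1.    -0.    -0.002] w 1.001 g 0.0 F [-0.3  0.4 -0.2] j [-0.54 -0.1   1.46  0.    1.79 -0.54]
[[27, 172, 251], [24, 182, 178], [110, 192, 182], [110, 198, 224], [1, 200, 245], [116, 42, 43]]
[[26, 221, 174], [26, 224, 141], [110, 192, 110], [109, 208, 119], [1, 209, 140], [60, 21, 24]]
```

View pics/w1.png

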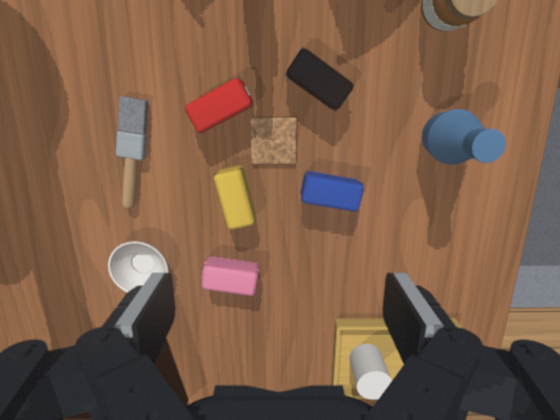

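The wrist view from above shows red (219,105), black (320,78), yellow (234,198) and blue (332,191). Pink (230,276) is the decoy.

```bash
sed -i "s/(H>25)&(H<34)&(S>150)/(H>22)\&(H<34)\&(S>150)/;s/(H>108)&(H<125)&(S>170)/(H>106)\&(H<125)\&(S>180)/;s/(V<45)/(V<55)\&(S<140)/" fit.py
python3 - <<'E'
from fit import *
import pickle
a,b=pickle.load(open('f0.pkl','rb'));w=pickle.load(open('w1.pkl','rb'))
for f in(a,b):
    q=np.array(f['rotation'])
    if q.size==4:f['rotation']=R.from_quat([q[1],q[2],q[3],q[0]]).as_matrix()
for n,u in dict(red=(219,105),yellow=(234,198),blue=(332,191),black=(320,78)).items():
    p=pix2w(w,[u],.023)[0][:2]; print(n,p)
    for fs in ([w],[a,b],[w,a,b]): x,c=fit(fs,n,p,.07);print('  ',np.round(x[:2],4),round(np.degrees(x[2])%180,1),round(c,3))
E
```

```text
red [ 0.44277413 -0.16672715]
   [ 0.4448 -0.168 ] 25.9 0.108
   [ 0.4449 -0.1689] 25.4 0.168
   [ 0.4448 -0.1682] 25.7 0.15
yellow [ 0.45939721 -0.30658683]
   [ 0.4612 -0.308 ] 96.3 0.21
   [ 0.4623 -0.3056] 99.7 0.137
   [ 0.4626 -0.3056] 99.2 0.163
blue [ 0.61157687 -0.29531024]
   [ 0.6116 -0.2953] 0.0 1.0
   [ 0.6108 -0.2954] 170.1 0.2
   [ 0.6108 -0.2954] 170.1 0.467
black [ 0.58754598 -0.12986464]
   [ 0.5869 -0.135 ] 146.0 0.111
   [ 0.5844 -0.131 ] 152.6 0.248
   [ 0.5856 -0.133 ] 148.3 0.206
```

```bash
for i in 1 2 3 4; do :; done
python3 -m pendant '[[1,[0.4,0,0],0],[1,[0.8,0,0],0],[1,[1,0,0],0],[1,[1,0,0],0]]' >/dev/null; python3 -m pendant '[[1,[0.4,0,0],0],[1,[0.8,0,0],0],[1,[1,0,0],0],[1,[1,0,0],0]]' >/dev/null; python3 -m pendant '[[1,[0.4,0,0],0],[1,[0.8,0,0],0],[1,[1,0,0],0],[1,[1,0,0],0]]' >/dev/null;  python3 -m pendant '[[1,[0.4,0,0],0],[1,[0.8,0,0],0],[1,[0.8,0,0],0],[1,[0.8,0,0],0],[1,[0.8,0,0],0]]' >/dev/null
python3 - <<'E'
from h import *
import pickle
st(); f=snap('wrist'); pickle.dump(f,open('w2.pkl','wb'))
cv2.imwrite('pics/w2.png',cv2.resize(f['img'][:,:,::-1],(800,600),interpolation=cv2.INTER_CUBIC))
E
```

```text
t 2.85 p [0.5294 0.2263 0.3976] x [ 0.002  1.    -0.001] y [ 1.    -0.002 -0.   ] w 1.001 g 0.0 F [-0.5 -0.5  0.3] j [ 0.28 -0.11  1.46 -0.    1.79  0.28]
```

View pics/w2.png

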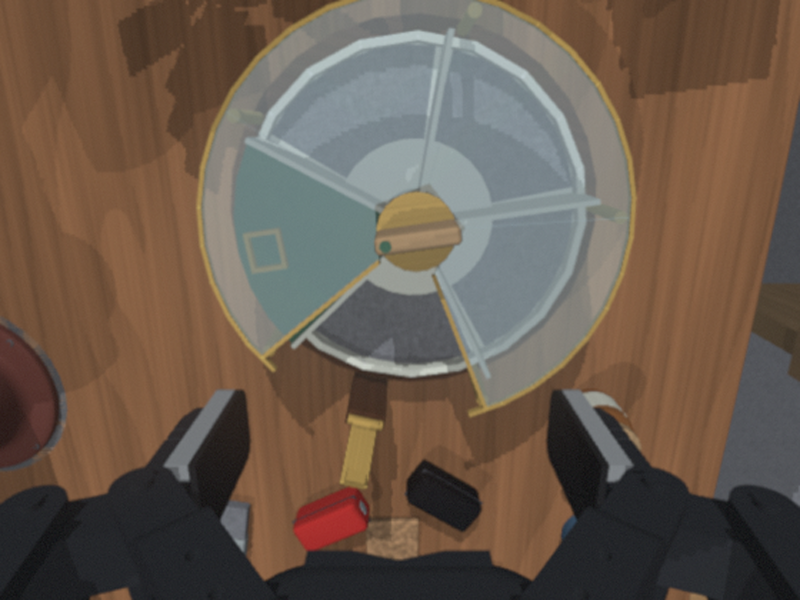

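```bash
python3 - <<'E'
from h import *
import pickle
from scipy.optimize import least_squares
w=pickle.load(open('w2.pkl','rb'))
A=lambda l:(np.array(l)+.5)/(800/560)-.5
P=pix2w(w,A([(199,205),(633,205),(240,328),(612,296),(560,62),(262,65),(545,373)]),.105)[:,:2]
s=least_squares(lambda p:np.hypot(*(P-p[:2]).T)-p[2],[.54,.2,.18]);c=s.x;print(c,np.round(s.fun,4))
an=lambda p:np.degrees(np.arctan2(p[:,1]-c[1],p[:,0]-c[0]))
e=pix2w(w,A([(265,357),(480,408)]),.105);print('win edges',an(e),an(e).mean())
h=pix2w(w,A([(377,243),(461,236),(461,226),(377,232)]),.152);print('handle c',h.mean(0)); d=(h[1]+h[2]-h[0]-h[3]);print('dir',np.degrees(np.arctan2(d[1],d[0])))
hg=pix2w(w,A([(365,420)]),.105);print('hinge',hg,an(hg),np.hypot(*(hg[0,:2]-c[:2])))
k=pix2w(w,A([(265,251)]),.086);print('keeper',k,an(k),np.hypot(*(k[0,:2]-c[:2])))
wl=pix2w(w,A([(300,343),(484,372),(250,142),(450,32),(598,202)]),.09);print('walls',an(wl))
print('tip',pix2w(w,A([(353,486)]),.1))
E
```

```text
[0.54529933 0.21451579 0.19134882] [ 0.0033  0.0043 -0.0021  0.0026 -0.0048 -0.     -0.0033]
win edges [-140.62553456  -69.27367993] -104.94960724374245
handle c [0.54655655 0.22454353 0.152     ]
dir 4.388880491329388
hinge [[0.49577562 0.02539457 0.105     ]] [-104.67411342] 0.1954979068329221
keeper [[0.40331934 0.19626066 0.086     ]] [-172.67337285] 0.14314876093434814
walls [-135.64545092  -63.52908778  150.99048089   80.58761776    9.49404332]
tip [[ 0.48070825 -0.05851184  0.1       ]]
```

```bash
cat >> h.py <<'E'
def to(x,y,z,phi=None):
    "shift (tool units) and roll from the present pose; also after-roll phi in deg"
    s,M=st(); d=(np.array([x,y,z])-s['tool_pos'])@M/.12
    p=np.degrees(np.arctan2(M[1,1],M[0,1])); r=0 if phi is None else ((p-phi+90)%180-90)/180
    print('-> d',np.round(d,3),'roll',round(r,4),'phi now',round(p,2))
E
python3 -m pendant '[[0.6,[0,0.13,0.4],-0.26],[0.6,[0,0.13,0.8],-0.26],[0.6,[0,0.13,0.8],-0.26],[0.6,[0,0.13,0.8],-0.26],[0.6,[0,0.13,0.8],-0.26],[0.6,[0,0.13,0.8],-0.26],[0.6,[0,0.13,0.8],-0.26]]' | head -2; python3 -m pendant '[[0.6,[0,0,0],-0.258],[0.6,[0,0,0],-0.258],[0.6,[0,0,0],-0.258],[0.6,[0,0,0],-0.258],[0.6,[0,0,0],-0.258],[0.6,[0,0,0],-0.258],[0.6,[0,0,0],-0.258]]' >/dev/null
python3 - <<'E'
from h import *
import pickle
f=snap('wrist'); pickle.dump(f,open('w3.pkl','wb'))
to(.5455,.219,.119,93.3)
w=pickle.load(open('w2.pkl','rb'))
cv2.imwrite('pics/w3.png',cv2.resize(f['img'][:,:,::-1],(800,600),interpolation=cv2.INTER_CUBIC))
print(w2pix(f,[[.5455,.219,.152]])*800/560)
E
```

```text
time: 3.6
tool_pos: [0.5449, 0.2264, 0.3022]
t 4.35 p [0.5448 0.2272 0.3021] x [-0.999 -0.053 -0.   ] y [-0.053  0.999 -0.   ] w 0.598 g 0.0 F [-0.2  0.3 -0.3] j [ 0.27 -0.07  1.58 -0.    1.63 -1.35]
-> d [-0.002 -0.068  1.526] roll -0.0015 phi now 93.03
[[385.54261073 260.41866456]]
```

View pics/w3.png

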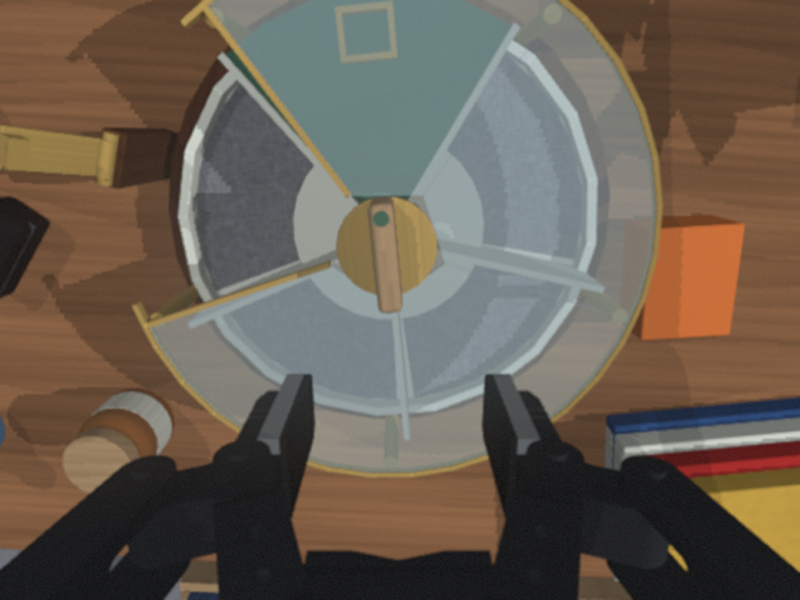

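```bash
python3 - <<'E'
from h import *
import pickle
w=pickle.load(open('w3.pkl','rb'))
A=lambda l:(np.array(l)+.5)/(800/560)-.5
h=pix2w(w,A([(371,202),(389,200),(401,307),(379,311)]),.152);d=h[2]+h[3]-h[0]-h[1];print(h.mean(0),np.degrees(np.arctan2(d[1],d[0])),np.hypot(*d[:2])/2)
k=pix2w(w,A([(367,32)]),.086);c=[.5455,.219]
print('keeper',k,np.degrees(np.arctan2(k[0,1]-c[1],k[0,0]-c[0])))
hg=pix2w(w,A([(106,157)]),.105);print('hinge',hg,np.degrees(np.arctan2(hg[0,1]-c[1],hg[0,0]-c[0])))
wl=pix2w(w,A([(223,57),(515,30),(604,292),(406,435),(192,322)]),.09);print('walls',np.degrees(np.arctan2(wl[:,1]-c[1],wl[:,0]-c[0])))
e=pix2w(w,A([(203,8),(147,322)]),.105);print(np.degrees(np.arctan2(e[:,1]-c[1],e[:,0]-c[0])))
E
```

```text
[0.54298446 0.21849698 0.152     ] 7.811949582176603 0.0699666966794696
keeper [[0.4038226  0.19816864 0.086     ]] -171.6355208961003
hinge [[0.49376509 0.0222844  0.105     ]] -104.73474922182497
walls [-135.76607349  152.14298128   79.65100859    8.05234327  -64.24096425]
[-139.83522613  -69.00728859]
```

```bash
python3 -m pendant '[[0.6,[0,-0.068,0.4],-0.028],[0.6,[0,-0.068,0.8],-0.028],[0.6,[0,-0.068,0.8],-0.028],[0.6,[0,-0.068,0.8],-0.028]]' >/dev/null;  python3 -m pendant '[[0.6,[0,0,0.4],0],[0.6,[0,0,0.72],0],[0.6,[0,0,0.72],0],[0.6,[0,0,0.72],0],[0.15,[0,0,0.72],0],[0.15,[0,0,0.72],0],[0.15,[0,0,0.72],0],[0.15,[0,0,0.72],0],[0.15,[0,0,0.72],0]]'; python3 -c "
from h import *
to(.5447,.219,.119,93.3)"
```

```text
time: 5.65
tool_pos: [0.5473, 0.2191, 0.1234]
tool_rot: [0.003, -0.072, 0.997, -0.001]
contact_force: [-1.6, -4.0, 6.1]
gripper_width: 0.16
grasp_force: 45.7
t 5.65 p [0.5473 0.2191 0.1234] x [-0.99  -0.144 -0.005] y [-0.144  0.99  -0.002] w 0.16 g 45.7 F [-1.6 -4.   6.1] j [ 0.26  0.03  1.78 -0.    1.33 -1.46]
-> d [0.022 0.002 0.036] roll 0.0276 phi now 98.27
```

```bash
python3 -m pendant '[[0,[0,0,0],0.015],[0,[0,0,0],0.03],[0,[0,0,0],0.03],[0,[0,0,0],0.03],[0,[0,0,0],0.03]]' |tail -4;  python3 -c "
from h import *
s,M=st();print(s['ft_torque'])"; python3 -m pendant '[[0.6,[0,0,0],0],[0.6,[0,0,0],0],[0.6,[0,0,0],0],[0.6,[0,0,-0.5],0],[0.6,[0,0,-0.9],0],[0.6,[0,0,-0.9],0],[0.6,[0,0,-0.9],0]]' |head -2; python3 - <<'E'
from h import *
import pickle
f=snap('wrist'); pickle.dump(f,open('w4.pkl','wb'))
to(.4448,-.168,.15,115.7)
cv2.imwrite('pics/w4.png',f['img'][:,:,::-1])
E
```

```text
tool_rot: [0.003, -0.025, 1.0, -0.001]
contact_force: [-0.9, -3.8, 6.7]
gripper_width: 0.15
grasp_force: 59.2
t 6.15 p [0.5473 0.2189 0.1234] x [-0.999 -0.049 -0.005] y [-0.049  0.999 -0.002] w 0.15 g 59.2 F [-0.9 -3.8  6.7] j [ 0.26  0.03  1.78 -0.    1.33 -1.36]
[-0.81801637  0.0674266  -0.25395873]
time: 6.85
tool_pos: [0.5465, 0.2205, 0.2309]
t 6.9 p [0.5452 0.2201 0.228 ] x [-0.999 -0.05  -0.001] y [-0.05   0.999  0.   ] w 0.599 g 0.0 F [ 0.1  0.3 -0.8] j [ 0.26 -0.05  1.68  0.    1.51 -1.36]
-> d [ 1.    -3.188  0.648] roll -0.1267 phi now 92.89
```

View pics/w4.png

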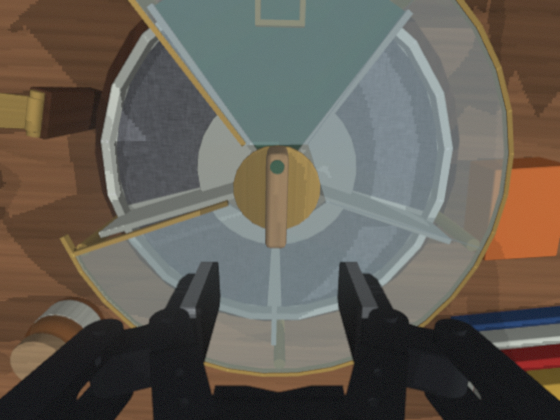

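```bash
python3 -m pendant '[[1,[0.2,-0.4,0],0],[1,[0.4,-0.8,0],0],[1,[0.4,-1,0],0],[1,[0.4,-1,0],0]]' >/dev/null; python3 -m pendant '[[1,[0.2,-0.4,0],0],[1,[0.4,-0.8,0],0],[1,[0.4,-1,0],0],[1,[0.4,-1,0],0]]' >/dev/null; python3 -m pendant '[[1,[0.2,-0.4,0.2],-0.04],[1,[0.2,-0.8,0.5],-0.08],[1,[0.2,-1,0.5],-0.127],[1,[0.2,-1,0.5],-0.127],[1,[0.2,-1,0.5],-0.127]]' >/dev/null;python3 - <<'E'
from fit import *
f=snap('wrist','w5.png');b=snap('side');a=snap('scene')
for fs in ([f],[b],[a],[b,a]):
  x,c=fit(fs,'red',[.4448,-.168],.07);print(x[:2],np.degrees(x[2])%180,c)
to(.4448,-.168,.012,115.7)
E
```

```text
[ 0.44487506 -0.16514872] 27.72770559249687 0.08073566749877314
[ 0.44742407 -0.17320848] 31.997163999145044 0.15034482758620693
[ 0.44448596 -0.16606432] 20.735541693773 0.13952579468473159
[ 0.44475772 -0.16886282] 25.526105773066057 0.16803702339416093
t 8.35 p [ 0.4438 -0.1444  0.1676] x [-0.9   -0.435 -0.   ] y [-0.435  0.9    0.   ] w 0.998 g 0.0 F [ 0.1 -0.3  0.2] j [-0.47 -0.32  2.01  0.    1.45 -2.5 ]
-> d [ 0.078 -0.181  1.297] roll 0.0006 phi now 115.82
```

```bash
python3 -m pendant '[[1,[0.078,-0.17,0.3],0],[1,[0.078,-0.17,0.6],0],[1,[0.078,-0.17,0.8],0],[1,[0.078,-0.17,0.9],0]]' >/dev/null; python3 -m pendant '[[1,[0,0,0.2],0],[1,[0,0,0.38],0],[1,[0,0,0.38],0],[0,[0,0,0.38],0],[0,[0,0,0.38],0],[0,[0,0,0.38],0],[0,[0,0,0.38],0],[0,[0,0,0.38],0]]'; python3 -m pendant '[[0,[0,0,-0.2],0],[0,[0,0,-0.5],0],[0,[0,0,-0.8],0],[0,[0,0,-1],0],[0,[0,0,-1],0]]'; python3 -c "
from h import *
to(.5145,.101,.2,75.3)"
```

```text
time: 9.55
tool_pos: [0.4452, -0.1688, 0.0163]
tool_rot: [0.001, -0.223, 0.975, -0.001]
contact_force: [-1.9, 2.7, 7.2]
gripper_width: 0.48
grasp_force: 59.7
time: 10.05
tool_pos: [0.4467, -0.1698, 0.1396]
tool_rot: [0.004, -0.223, 0.975, -0.003]
contact_force: [-0.2, -0.4, -0.6]
gripper_width: 0.481
grasp_force: 60.7
t 10.05 p [ 0.4467 -0.1698  0.1396] x [-0.901 -0.434 -0.006] y [-0.434  0.901 -0.008] w 0.481 g 60.7 F [-0.2 -0.4 -0.6] j [-0.52 -0.27  2.02  0.    1.38 -2.54]
-> d [-1.492  1.783 -0.51 ] roll 0.2246 phi now 115.74
```

```bash
python3 -m pendant '[[0,[0,0,-0.3],0],[0,[-0.2,0.2,-0.6],0],[0,[-0.4,0.4,-0.7],0],[0,[-0.5,0.5,-0.7],0],[0,[-0.5,0.5,-0.7],0]]' | sed -n 2p; python3 -m pendant '[[0,[-0.3,0.4,0],0.04],[0,[-0.6,0.8,0],0.08],[0,[-0.9,1,0],0.13],[0,[-0.99,1,0],0.18],[0,[-0.99,1,0],0.225],[0,[-0.99,1,0],0.225],[0,[-0.99,1,0],0.225]]' | sed -n 2p; python3 - <<'E'
from h import *
f=snap('wrist','w6.png')
to(.5145,.101,.043,75.3)
E
```

```text
tool_pos: [0.4719, -0.0864, 0.2175]
tool_pos: [0.526, 0.0711, 0.2162]
t 11.3 p [0.526  0.071  0.2165] x [-0.967  0.255  0.002] y [ 0.255  0.967 -0.001] w 0.478 g 60.6 F [-0.2 -0.3 -1.2] j [-0.01 -0.18  1.82 -0.    1.51 -1.32]
-> d [0.153 0.219 1.446] roll -0.0003 phi now 75.25
```

View pics/w6.png

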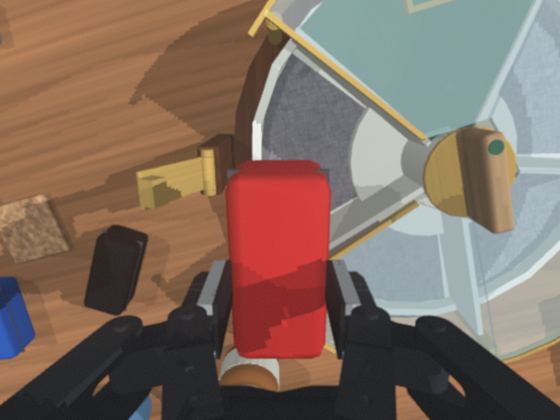

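```bash
python3 -m pendant '[[0,[0.153,0.219,0.1],0],[0,[0.153,0.219,0.4],0],[0,[0.153,0.219,0.7],0],[0,[0.153,0.219,0.7],0],[0,[0.153,0.219,0.7],0]]' | sed -n 2,4p; python3 - <<'E'
from h import *
f=snap('wrist','w7.png'); snap('side','s7.png')
im=np.hstack([cv2.imread('pics/w7.png')[:,:,:],cv2.resize(cv2.imread('pics/s7.png')[100:310,190:330],(280,420))])
cv2.imwrite('pics/v7.png',cv2.resize(im,(800,400)))
to(.5145,.101,.043,75.3)
E
```

```text
tool_pos: [0.515, 0.1012, 0.1336]
tool_rot: [-0.001, 0.129, 0.992, -0.0]
contact_force: [0.2, -0.4, -0.0]
t 11.9 p [0.517  0.1014 0.1363] x [-0.967  0.255 -0.003] y [0.255 0.967 0.001] w 0.479 g 60.9 F [ 0.5  0.3 -1.6] j [ 0.05 -0.13  1.91 -0.    1.36 -1.26]
-> d [ 0.022 -0.009  0.778] roll -0.0005 phi now 75.22
```

View pics/v7.png

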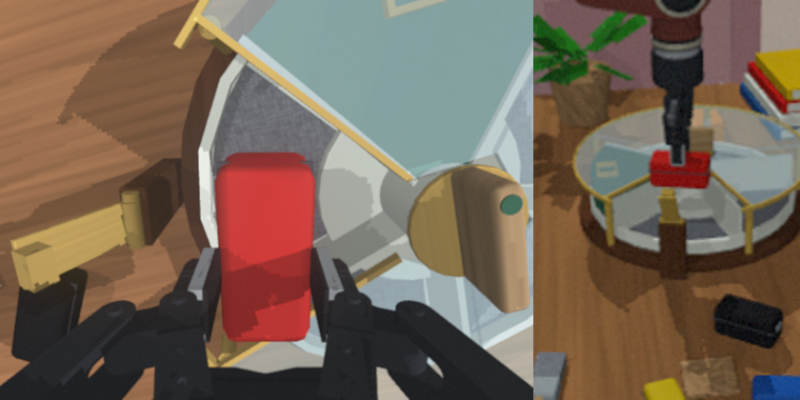

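```bash
python3 -m pendant '[[0,[0.01,0,0.25],0],[0,[0.01,0,0.45],0],[0,[0.01,0,0.6],0],[0,[0.01,0,0.7],0],[0,[0.01,0,0.75],0],[0,[0.01,0,0.75],0]]' | sed -n 2,4p; python3 -m pendant '[[0.62,[0,0,0],0],[0.64,[0,0,0],0],[0.64,[0,0,0],0],[0.64,[0,0,-0.2],0],[0.64,[0,0,-0.5],0],[0.64,[0,0,-0.8],0],[0.64,[0,0,-1],0],[0.64,[0,0,-1],0]]';python3 - <<'E'
from h import *
f=snap('wrist','w8.png')
to(.5455,.219,.23,93.3)
E
```

```text
tool_pos: [0.5155, 0.102, 0.0452]
tool_rot: [0.001, 0.128, 0.992, 0.0]
contact_force: [0.5, 0.6, -0.2]
time: 13.3
tool_pos: [0.5174, 0.1022, 0.1694]
tool_rot: [0.005, 0.128, 0.992, 0.001]
contact_force: [0.5, -0.2, 0.7]
gripper_width: 0.639
grasp_force: 0.0
t 13.35 p [0.5159 0.1021 0.1666] x [-0.967  0.255 -0.005] y [0.255 0.967 0.002] w 0.637 g 0.0 F [ 0.2 -0.9 -0.6] j [ 0.05 -0.16  1.89  0.    1.41 -1.26]
-> d [ 0.007  1.005 -0.527] roll -0.1003 phi now 75.24
```

View pics/w8.png

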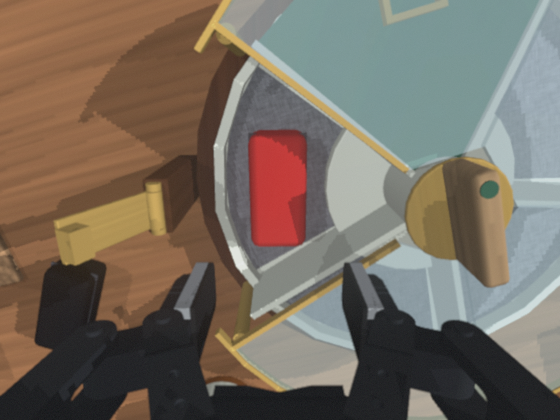

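```bash
python3 -m pendant '[[0.6,[0,0,-0.4],0],[0.6,[0,0.4,-0.5],-0.05],[0.6,[0,0.8,-0.5],-0.1],[0.6,[0,1,-0.5],-0.1],[0.6,[0,1,-0.5],-0.1],[0.6,[0,1,-0.5],-0.1]]' | sed -n 2p; python3 -m pendant '[[0.6,[0,0,0.4],0],[0.6,[0,0,0.8],0],[0.6,[0,0,0.86],0],[0.6,[0,0,0.86],0]]' | sed -n 2,4p; python3 -c "
from h import *
to(.5455,.219,.121,93.3)"
```

```text
tool_pos: [0.544, 0.218, 0.2218]
tool_pos: [0.5432, 0.2167, 0.1185]
tool_rot: [-0.003, -0.028, 1.0, -0.001]
contact_force: [0.1, 0.1, 0.2]
t 14.35 p [0.5432 0.2167 0.1185] x [-0.998 -0.055  0.005] y [-0.055  0.998 -0.001] w 0.6 g 0.0 F [0.1 0.1 0.2] j [ 0.25  0.03  1.78 -0.    1.33 -1.37]
-> d [-0.02   0.018 -0.021] roll -0.0008 phi now 93.16
```

```bash
python3 -m pendant '[[0.6,[-0.02,0.018,-0.02],0],[0,[-0.02,0.018,-0.02],0],[0,[-0.02,0.018,-0.02],0],[0,[-0.02,0.018,-0.02],0],[0,[-0.02,0.018,-0.02],0],[0,[-0.02,0.018,-0.02],0]]' | sed -n 2,6p; python3 -m pendant '[[0,[0,0,0],0.04],[0,[0,0,0],0.08],[0,[0,0,0],0.12],[0,[0,0,0],0.16],[0,[0,0,0],0.2],[0,[0,0,0],0.24],[0,[0,0,0],0.28],[0,[0,0,0],0.32],[0,[0,0,0],0.36],[0,[0,0,0],0.4]]' | sed -n 2,6p;  python3 -m pendant '[[0,[0,0,0],0],[0,[0,0,0],0],[0,[0,0,0],0]]' | sed -n 2,6p; python3 -c "
from h import *
s,M=st();print(s['ft_torque'])"
```

```text
tool_pos: [0.549, 0.2191, 0.1262]
tool_rot: [0.002, -0.028, 1.0, -0.001]
contact_force: [-0.4, -5.0, 5.9]
gripper_width: 0.123
grasp_force: 58.7
tool_pos: [0.5494, 0.2209, 0.1267]
tool_rot: [0.002, 0.567, 0.824, 0.002]
contact_force: [-0.1, -1.0, 7.0]
gripper_width: 0.006
grasp_force: 3.0
tool_pos: [0.5494, 0.2209, 0.1267]
tool_rot: [0.002, 0.565, 0.825, 0.002]
contact_force: [0.3, 0.5, 5.9]
gripper_width: -0.002
grasp_force: 3.0
t 16.25 p [0.5494 0.2209 0.1267] x [-0.362  0.932 -0.001] y [0.932 0.362 0.006] w -0.002 g 3.0 F [0.3 0.5 5.9] j [ 0.26  0.03  1.77 -0.    1.33 -0.11]
[-0.04581171 -0.02403097 -0.0071395 ]
```

```bash
python3 - <<'E'
from h import *
import pickle
f=snap('wrist','w9.png');a=snap('scene','a9.png');b=snap('side','b9.png')
pickle.dump((f,a,b),open('f9.pkl','wb'))
im=np.hstack([cv2.resize(cv2.imread('pics/w9.png'),(533,400)),cv2.resize(cv2.imread('pics/a9.png')[130:260,260:420],(267,217)) if 0 else cv2.resize(np.vstack([cv2.imread('pics/a9.png')[150:250,270:420],cv2.imread('pics/b9.png')[130:230,200:350]]),(267,400))])
cv2.imwrite('pics/v9.png',im)
E
```

```text
(no output)
```

View pics/v9.png

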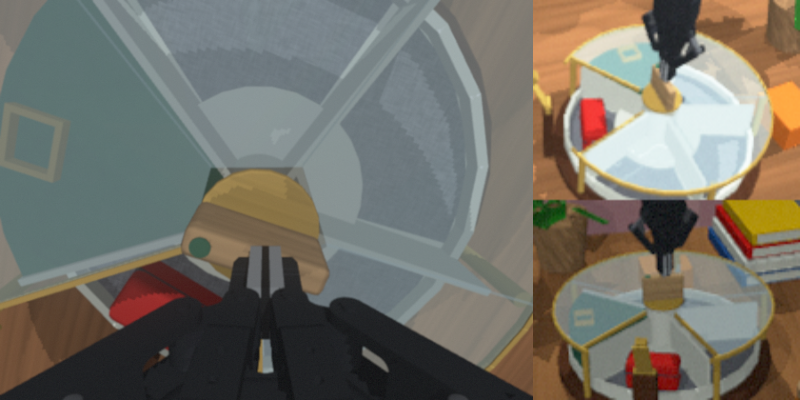

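```bash
python3 - <<'E'
from h import *
import pickle
f,a,b=pickle.load(open('f9.pkl','rb'))
A=lambda l:np.array(l)/.952
print('top edge far/near corners',pix2w(f,A([(195,207),(327,265),(207,200)]),.152))
print('tip px',w2pix(f,[[.5494,.2209,.1267],[.5494,.2209,.146]])*.952)
for z in (.11,.152):
  print(z,w2pix(f,[[.5455+d*np.cos(np.radians(3.3))-e*np.sin(.058),.219+d*np.sin(.058)+e*np.cos(.058),z] for d in(-.036,.036) for e in(-.008,.008)])*.952)
s=manip.state();print(s['tool_pos'])
E
```

```text
top edge far/near corners [[0.51083679 0.23516124 0.152     ]
 [0.57672067 0.22999117 0.152     ]
 [0.51473204 0.24012942 0.152     ]]
tip px [[264.87502287 239.56028947]
 [265.09444889 256.45255495]]
0.11 [[193.47580449 222.57997416]
 [200.5066364  197.38236623]
 [310.76157778 256.88447974]
 [320.26168434 233.37259665]]
0.152 [[176.0146601  256.5950168 ]
 [184.29660584 225.9127823 ]
 [322.25380477 297.64484433]
 [334.46283803 269.53374775]]
[0.54937192 0.22090794 0.1267092 ]
```

```bash
python3 - <<'E'
from h import *
import pickle
f,a,b=pickle.load(open('f9.pkl','rb'))
for z in(.127,.14,.152): print(z,w2pix(b,[[.5494,.2209,z]]),w2pix(a,[[.5494,.2209,z]]))
im=np.hstack([cv2.resize(b['img'][135:195,245:305,::-1],(400,400),interpolation=cv2.INTER_CUBIC),cv2.resize(a['img'][165:225,315:375,::-1],(400,400),interpolation=cv2.INTER_CUBIC)])
cv2.imwrite('pics/v10.png',im)
E
```

```text
0.127 [[273.93949582 173.0983972 ]] [[344.09721725 195.45119825]]
0.14 [[273.86339963 169.3859712 ]] [[344.59506842 192.36186642]]
0.152 [[273.79259242 165.93073206]] [[345.06156187 189.46795893]]
```

View pics/v10.png

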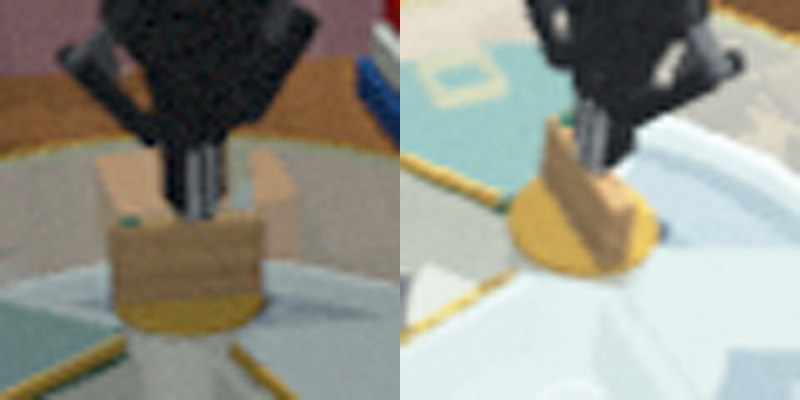

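The fingers are shut on top of the bar (side ≈(275,167), tip z≈0.15), and red is still in the window bay. So the grip slipped and the detent pulled the turret back. I'll grip again, lower.

```bash
python3 -m pendant '[[0,[0,0,-0.3],0],[0,[0,0,-0.6],0],[0.6,[0,0,-0.6],0],[0.6,[0,0,-0.6],-0.1],[0.6,[0,0,-0.6],-0.2],[0.6,[0,0,-0.6],-0.3],[0.6,[0,0,-0.6],-0.4],[0.6,[0,0,-0.6],-0.4],[0.6,[0,0,-0.6],-0.4],[0.6,[0,0,-0.6],-0.4]]' | sed -n 2p;python3 -m pendant '[[0.6,[0,0,0],-0.09],[0.6,[0,0,0],-0.09],[0.6,[0,0,0],-0.09]]' | sed -n 2p; python3 - <<'E'
from h import *
f=snap('wrist')
# bar direction by lsq on dark-wood? report pose needed
to(.5465,.219,.114,93.3)
b=snap('side','b11.png');a=snap('scene','a11.png')
E
```

```text
tool_pos: [0.5473, 0.2205, 0.1956]
tool_pos: [0.5473, 0.2204, 0.1955]
t 17.75 p [0.5473 0.2204 0.1955] x [-0.992 -0.13  -0.001] y [-0.13   0.992  0.   ] w 0.601 g 0.0 F [-0.5 -0.8 -0.1] j [ 0.26 -0.02  1.71  0.    1.46 -1.44]
-> d [ 0.009 -0.011  0.679] roll 0.0231 phi now 97.45
```

```bash
python3 -m pendant '[[0.6,[0.01,-0.011,0.4],0.023],[0.6,[0.01,-0.011,0.68],0.023],[0.6,[0.01,-0.011,0.68],0.023],[0.6,[0.01,-0.011,0.68],0.023],[0,[0.01,-0.011,0.68],0.023],[0,[0.01,-0.011,0.68],0.023],[0,[0.01,-0.011,0.68],0.023],[0,[0.01,-0.011,0.68],0.023],[0,[0.01,-0.011,0.68],0.023]]' | sed -n 2,6p;python3 -m pendant '[[0,[0,0,0],0.02],[0,[0,0,0],0.04],[0,[0,0,0],0.06],[0,[0,0,0],0.08],[0,[0,0,0],0.1]]'| sed -n 2,6p
```

```text
tool_pos: [0.5479, 0.219, 0.1166]
tool_rot: [0.002, -0.03, 1.0, 0.0]
contact_force: [-1.3, -1.7, 6.0]
gripper_width: 0.166
grasp_force: 60.6
tool_pos: [0.5478, 0.2182, 0.1166]
tool_rot: [0.002, 0.127, 0.992, -0.001]
contact_force: [-0.9, -4.7, 6.9]
gripper_width: 0.165
grasp_force: 60.9
```

```bash
python3 -m pendant '[[0,[0,0,0],0.03],[0,[0,0,0],0.06],[0,[0,0,0],0.1],[0,[0,0,0],0.13],[0,[0,0,0],0.16],[0,[0,0,0],0.2],[0,[0,0,0],0.23],[0,[0,0,0],0.26],[0,[0,0,0],0.3],[0,[0,0,0],0.3]]'| sed -n 2,6p; python3 -c "
from h import *
s,M=st();print(s['ft_torque'],np.degrees(np.arctan2(M[1,1],M[0,1])))"
```

```text
tool_pos: [0.5462, 0.2166, 0.1166]
tool_rot: [0.001, 0.564, 0.826, -0.002]
contact_force: [-7.7, -8.7, 13.7]
gripper_width: 0.168
grasp_force: 61.4
t 20.25 p [0.5462 0.2166 0.1166] x [-0.364  0.932 -0.005] y [ 0.932  0.364 -0.003] w 0.168 g 61.4 F [-7.7 -8.7 13.7] j [ 0.25  0.04  1.78 -0.    1.32 -0.12]
[-1.4351469   1.38036973 -0.0266403 ] 21.32127580354506
```

```bash
python3 -m pendant '[[0.6,[0,0,0],0],[0.6,[0,0,0],0],[0.6,[0,0,0],0],[1,[0,0,-0.4],0],[1,[0,0,-0.8],0],[1,[0,0,-1],0],[1,[0,0,-1],0]]'| sed -n 2,6p; python3 - <<'E'
from fit import *
b=snap('side');a=snap('scene')
for n,p in dict(red=(.424,.211),black=(.5865,-.134),yellow=(.462,-.306),blue=(.611,-.295)).items():
  for fs in [[b],[a],[a,b]]:
    x,c=fit(fs,n,p,.07);print(n,x[:2],np.degrees(x[2])%180,round(c,3))
to(.5865,-.134,.15,57)
E
```

```text
tool_pos: [0.5489, 0.2199, 0.2398]
tool_rot: [0.003, 0.563, 0.826, 0.004]
contact_force: [0.5, -0.3, 0.2]
gripper_width: 0.998
grasp_force: 0.0
red [0.424 0.211] 0.0 1.0
red [0.424 0.211] 0.0 1.0
red [0.424 0.211] 0.0 1.0
black [ 0.58809193 -0.13227502] 172.37265234647123 0.3
black [ 0.58565661 -0.12993887] 152.80725515946858 0.183
black [ 0.58579692 -0.1299806 ] 152.86807030382386 0.252
yellow [ 0.46270462 -0.30911538] 99.0576330503275 0.114
yellow [ 0.4623419  -0.30289893] 97.72819649169352 0.139
yellow [ 0.46280463 -0.30578844] 98.77051804671149 0.142
blue [ 0.61129454 -0.29662455] 169.50779791566455 0.155
blue [ 0.60754431 -0.29334487] 176.23789271618054 0.213
blue [ 0.60999418 -0.2961081 ] 171.02056144202498 0.202
t 21.05 p [0.5464 0.2192 0.2339] x [-0.366  0.931  0.   ] y [0.931 0.366 0.001] w 1.0 g 0.0 F [-0.4  0.2 -1.1] j [ 0.25 -0.05  1.67  0.    1.52 -0.12]
-> d [-2.861 -0.767  0.698] roll -0.1974 phi now 21.48
```

```bash
python3 -m pendant '[[1,[-0.4,-0.1,0],0],[1,[-0.8,-0.3,0],0],[1,[-1,-0.3,0],0],[1,[-1,-0.3,0],0]]'>/dev/null; python3 -m pendant '[[1,[-0.4,-0.1,0],0],[1,[-0.8,-0.3,0],0],[1,[-1,-0.3,0],0],[1,[-1,-0.3,0],0]]'>/dev/null;  python3 -m pendant '[[1,[-0.4,-0.1,0.2],-0.05],[1,[-0.8,-0.17,0.4],-0.1],[1,[-0.85,-0.17,0.6],-0.15],[1,[-0.85,-0.17,0.7],-0.197],[1,[-0.85,-0.17,0.7],-0.197],[1,[-0.85,-0.17,0.7],-0.197]]'>/dev/null; python3 - <<'E'
from fit import *
f=snap('wrist','w12.png')
x,c=fit([f],'black',(.5865,-.134),.06);print(x[:2],np.degrees(x[2])%180,c)
to(.5865,-.134,.015,57)
E
```

```text
[ 0.59380163 -0.1376022 ] 145.5516696604481 0.48404976708532343
t 22.5 p [ 0.5857 -0.1319  0.15  ] x [-0.837  0.546 -0.   ] y [0.546 0.837 0.   ] w 1.0 g 0.0 F [0.3 0.6 1.8] j [-0.35  0.03  1.73  0.    1.38 -1.34]
-> d [-0.015 -0.012  1.125] roll -0.0007 phi now 56.87
```

```bash
python3 -m pendant '[[1,[-0.01,-0.012,0.35],0.004],[1,[-0.01,-0.012,0.7],0.004],[1,[-0.01,-0.012,0.9],0.004],[1,[-0.01,-0.012,1],0.004],[1,[-0.01,-0.012,1],0.004]]' >/dev/null; python3 -m pendant '[[1,[0,0,0.12],0],[1,[0,0,0.12],0],[0,[0,0,0.12],0],[0,[0,0,0.12],0],[0,[0,0,0.12],0],[0,[0,0,0.12],0],[0,[0,0,0.12],0]]'| sed -n 2,6p; python3 -m pendant '[[0,[0,0,-0.2],0],[0,[0,0,-0.5],0],[0,[0,0,-0.8],0],[0,[0,0,-1],0],[0,[0,0,-1],0]]' | sed -n 2,6p; python3 -m pendant '[[0,[0,0,-0.2],0],[0,[0,0,-0.5],0],[0,[0,0,-0.7],0],[0,[0,0,-0.7],0]]' | sed -n 2,6p; python3 -c "
from h import *
to(.5145,.101,.22,75.3)"
```

```text
tool_pos: [0.5867, -0.1355, 0.0167]
tool_rot: [0.001, 0.291, 0.957, -0.0]
contact_force: [-0.6, 0.9, 5.4]
gripper_width: 0.476
grasp_force: 60.1
tool_pos: [0.5882, -0.1361, 0.1399]
tool_rot: [0.004, 0.291, 0.957, -0.0]
contact_force: [0.1, -0.6, -1.6]
gripper_width: 0.479
grasp_force: 60.7
tool_pos: [0.5871, -0.1356, 0.2221]
tool_rot: [0.003, 0.291, 0.957, -0.0]
contact_force: [0.5, -0.3, -0.7]
gripper_width: 0.476
grasp_force: 60.8
t 24.6 p [ 0.5871 -0.1356  0.2221] x [-0.831  0.556 -0.005] y [0.556 0.831 0.001] w 0.476 g 60.8 F [ 0.5 -0.3 -0.7] j [-0.35 -0.01  1.65 -0.    1.5  -1.33]
-> d [1.6   1.302 0.011] roll -0.1061 phi now 56.2
```

```bash
python3 -m pendant '[[0,[0.3,0.2,0],0],[0,[0.6,0.5,0],0],[0,[0.8,0.65,0],0],[0,[0.8,0.65,0],0]]' >/dev/null; python3 -m pendant '[[0,[0.3,0.2,0],-0.03],[0,[0.6,0.5,0],-0.07],[0,[0.8,0.65,0],-0.106],[0,[0.8,0.65,0],-0.106],[0,[0.8,0.65,0],-0.106]]' >/dev/null; cat >> fit.py <<'E'
def blobs(f,z=.06,c=(.5455,.218),amin=150):
    h=cv2.cvtColor(f['img'],cv2.COLOR_RGB2HSV).astype(int);H,S,V=h[...,0],h[...,1],h[...,2]
    for n,m in dict(red=((H<6)|(H>172))&(S>90)&(V>60),yellow=(H>22)&(H<34)&(S>140)&(V>90),blue=(H>106)&(H<125)&(S>110)&(V>40),teal=(H>76)&(H<96)&(S>50),black=(V<60)).items():
        k,l,s,ce=cv2.connectedComponentsWithStats(m.astype(np.uint8))
        for i in range(1,k):
            if s[i,4]>amin:
                p=pix2w(f,[ce[i]],.086 if n=='teal' else z)[0]; r=np.hypot(p[0]-c[0],p[1]-c[1])
                if r<.18: print(n,'area',s[i,4],'px',ce[i].round(),'w',p.round(3),'r',r.round(3),'ang',np.degrees(np.arctan2(p[1]-c[1],p[0]-c[0])).round(1))
E
python3 - <<'E'
from fit import *
for n in('wrist','scene','side'):
    f=snap(n,'b13%s.png'%n);print(n);blobs(f)
to(.5145,.1,.136,75.3)
E
```

```text
wrist
scene
teal area 562 px [365. 190.] w [0.504 0.324 0.086] r 0.114 ang 111.5
side
t 25.65 p [0.5129 0.1001 0.2182] x [-0.967  0.256  0.001] y [ 0.256  0.967 -0.001] w 0.474 g 60.9 F [-0.7 -0.9 -1.1] j [ 0.05 -0.2   1.83 -0.    1.51 -1.26]
-> d [-0.013  0.003  0.685] roll -0.0009 phi now 75.15
```

```bash
python3 -m pendant '[[0,[0,0,0.3],0],[0,[0,0,0.6],0],[0,[0,0,0.7],0],[0,[0,0,0.7],0],[0,[0,0,0.7],0]]' | sed -n 2,4p;python3 -m pendant '[[0,[0,0,0.25],0],[0,[0,0,0.45],0],[0,[0,0,0.6],0],[0,[0,0,0.7],0],[0,[0,0,0.74],0],[0,[0,0,0.74],0]]' | sed -n 2,4p
```

```text
tool_pos: [0.5138, 0.1009, 0.1366]
tool_rot: [0.001, 0.129, 0.992, 0.0]
contact_force: [0.7, 0.4, -0.9]
tool_pos: [0.5135, 0.1014, 0.0471]
tool_rot: [0.0, 0.128, 0.992, 0.0]
contact_force: [1.0, 0.2, -1.2]
```

```bash
python3 -m pendant '[[0,[0,0,0.015],0],[0,[0,0,0.015],0],[0.62,[0,0,0.015],0],[0.64,[0,0,0.015],0],[0.64,[0,0,0],0],[0.64,[0,0,-0.2],0],[0.64,[0,0,-0.5],0],[0.64,[0,0,-0.8],0],[0.64,[0,0,-1],0],[0.64,[0,0,-1],0]]' | sed -n 2,6p; python3 -m pendant '[[0.64,[0,0,-0.3],0],[0.64,[0,0,-0.5],0],[0.64,[0,0,-0.5],0]]' | sed -n 2,4p; python3 - <<'E'
from fit import *
f=snap('wrist','w14.png');blobs(f,.074)
x,c=fit([f],'black',(.5145,.1),.06) if 0 else (0,0)
to(.5455,.217,.23,21.3)
E
```

```text
tool_pos: [0.5158, 0.1016, 0.1718]
tool_rot: [0.005, 0.128, 0.992, 0.001]
contact_force: [0.9, -0.2, -0.0]
gripper_width: 0.639
grasp_force: 0.0
tool_pos: [0.5146, 0.1015, 0.2298]
tool_rot: [0.003, 0.128, 0.992, 0.001]
contact_force: [1.3, -0.3, 0.2]
black area 4379 px [278. 170.] w [0.506 0.103 0.074] r 0.121 ang -108.9
t 28.1 p [0.5135 0.1014 0.2273] x [-0.967  0.254 -0.002] y [0.254 0.967 0.001] w 0.641 g 0.0 F [ 0.  -0.8 -1. ] j [ 0.05 -0.21  1.82 -0.    1.52 -1.26]
-> d [-0.013  0.999 -0.022] roll 0.2999 phi now 75.28
```

```bash
python3 -m pendant '[[0.6,[-0.01,0.4,0],0.04],[0.6,[-0.01,0.8,0],0.09],[0.6,[-0.01,1,0],0.13],[0.6,[-0.01,1,0],0.18],[0.6,[-0.01,1,0],0.22],[0.6,[-0.01,1,0],0.26],[0.6,[-0.01,1,0],0.3],[0.6,[-0.01,1,0],0.3]]' | sed -n 2p; python3 -c "
from h import *
to(.5455,.217,.114,21.3)"
```

```text
tool_pos: [0.5432, 0.2169, 0.2233]
t 28.9 p [0.5432 0.2169 0.2233] x [-0.363  0.932  0.001] y [ 0.932  0.363 -0.004] w 0.602 g 0.0 F [-0.5 -0.3 -0.4] j [ 0.25 -0.05  1.69  0.    1.51 -0.12]
-> d [-0.006  0.022  0.911] roll 0.0 phi now 21.3
```

```bash
python3 -m pendant '[[0.6,[-0.005,0.02,0.4],0],[0.6,[-0.005,0.02,0.75],0],[0.6,[-0.005,0.02,0.91],0],[0.6,[-0.005,0.02,0.91],0],[0,[-0.005,0.02,0.91],0],[0,[-0.005,0.02,0.91],0],[0,[-0.005,0.02,0.91],0],[0,[-0.005,0.02,0.91],0],[0,[-0.005,0.02,0.91],0]]' | sed -n 2,6p;python3 -m pendant '[[0,[0,0,0],0.03],[0,[0,0,0],0.06],[0,[0,0,0],0.09],[0,[0,0,0],0.13],[0,[0,0,0],0.17],[0,[0,0,0],0.21],[0,[0,0,0],0.25],[0,[0,0,0],0.29],[0,[0,0,0],0.33],[0,[0,0,0],0.37]]'| sed -n 2,6p;python3 -m pendant '[[0,[0,0,0],0.03],[0,[0,0,0],0.03],[0,[0,0,0],0.03]]'| sed -n 2,6p; python3 -c "
from h import *
s,M=st();print(s['ft_torque'],np.degrees(np.arctan2(M[1,1],M[0,1])))"
```

```text
tool_pos: [0.5461, 0.217, 0.1195]
tool_rot: [-0.0, 0.564, 0.826, -0.001]
contact_force: [-8.3, -3.3, 6.0]
gripper_width: 0.164
grasp_force: 59.6
tool_pos: [0.5438, 0.2174, 0.1195]
tool_rot: [-0.001, 0.926, 0.378, -0.004]
contact_force: [-16.6, -2.5, 9.5]
gripper_width: 0.162
grasp_force: 60.3
tool_pos: [0.5437, 0.2175, 0.1195]
tool_rot: [-0.001, 0.942, 0.337, -0.004]
contact_force: [-16.2, -2.3, 10.9]
gripper_width: 0.159
grasp_force: 60.3
t 31.1 p [0.5437 0.2175 0.1195] x [ 0.773  0.634 -0.007] y [ 0.634 -0.773 -0.004] w 0.159 g 60.3 F [-16.2  -2.3  10.9] j [0.25 0.03 1.78 0.   1.34 1.14]
[-0.29687036  2.70697816  0.04694114] -50.6522936643708
```

```bash
python3 -m pendant '[[0.6,[0,0,0],0],[0.6,[0,0,0],0],[0.6,[0,0,0],0],[1,[0,0,-0.4],0],[1,[0,0,-0.8],0],[1,[0,0,-1],0],[1,[0,0,-1],0]]'| sed -n 2,6p; python3 - <<'E'
from fit import *
b=snap('side','b15.png');a=snap('scene','a15.png')
blobs(a);blobs(b)
for n,p in dict(yellow=(.462,-.306),blue=(.611,-.295)).items():
  for fs in [[b],[a],[a,b]]:
    x,c=fit(fs,n,p,.09);print(n,x[:2],np.degrees(x[2])%180,round(c,3))
to(.611,-.295,.15,-99.5)
E
```

```text
tool_pos: [0.5501, 0.2182, 0.2442]
tool_rot: [0.001, 0.942, 0.336, 0.006]
contact_force: [-0.6, -0.3, 1.5]
gripper_width: 1.001
grasp_force: 0.0
teal area 951 px [373. 218.] w [0.632 0.287 0.086] r 0.11 ang 38.4
teal area 284 px [297. 174.] w [0.634 0.283 0.086] r 0.109 ang 36.3
yellow [ 0.46247861 -0.30836915] 99.454233300968 0.101
yellow [ 0.46172544 -0.30282667] 97.49008334560678 0.144
yellow [ 0.46224024 -0.30548551] 99.74350179880062 0.139
blue [ 0.61672783 -0.27213689] 169.10939122720546 0.399
blue [ 0.60668756 -0.29291133] 175.6486876100504 0.206
blue [ 0.6094965  -0.29297649] 175.62414772438 0.317
t 31.9 p [0.5474 0.2175 0.2381] x [0.774 0.633 0.002] y [ 0.633 -0.774  0.001] w 1.002 g 0.0 F [ 0.2 -1.1 -0.5] j [ 0.25 -0.05  1.66 -0.    1.53  1.14]
-> d [-2.295  3.641  0.733] roll 0.271 phi now -50.72
```

```bash
python3 -m pendant '[[1,[-0.2,0.4,0],0],[1,[-0.5,0.8,0],0],[1,[-0.6,0.95,0],0],[1,[-0.6,0.95,0],0]]'>/dev/null; python3 -m pendant '[[1,[-0.2,0.4,0],0],[1,[-0.5,0.8,0],0],[1,[-0.6,0.95,0],0],[1,[-0.6,0.95,0],0]]'>/dev/null;  python3 -m pendant '[[1,[-0.2,0.4,0],0],[1,[-0.5,0.8,0],0],[1,[-0.6,0.95,0],0],[1,[-0.6,0.95,0],0]]'>/dev/null;  python3 -m pendant '[[1,[-0.3,0.4,0.2],0.04],[1,[-0.5,0.79,0.5],0.09],[1,[-0.5,0.79,0.7],0.13],[1,[-0.5,0.79,0.7],0.18],[1,[-0.5,0.79,0.7],0.22],[1,[-0.5,0.79,0.7],0.271],[1,[-0.5,0.79,0.7],0.271],[1,[-0.5,0.79,0.7],0.271]]' | sed -n 2p; python3 - <<'E'
from fit import *
f=snap('wrist','w16.png')
x,c=fit([f],'blue',(.611,-.295),.06);print(x[:2],np.degrees(x[2])%180,c)
to(.611,-.2955,.015,-99.5)
E
```

```text
tool_pos: [0.6099, -0.2937, 0.1523]
[ 0.611 -0.295] 0.0 1.0
t 33.95 p [ 0.6099 -0.294   0.1526] x [ 0.987 -0.161 -0.001] y [-0.161 -0.987 -0.001] w 0.998 g 0.0 F [0.9 0.3 0.6] j [-0.56  0.21  1.53  0.    1.4   1.17]
-> d [0.012 0.012 1.147] roll 0.0012 phi now -99.29
```

```bash
sed -i "s/(H>106)&(H<125)&(S>180)&(V>60)/(H>104)\&(H<130)\&(S>150)\&(V>40)/" fit.py; python3 - <<'E'
from fit import *
f=snap('wrist')
x,c=fit([f],'blue',(.611,-.295),.06);print(x[:2],np.degrees(x[2])%180,c)
h=cv2.cvtColor(f['img'],cv2.COLOR_RGB2HSV);u=w2pix(f,[[.611,-.295,.046]])[0].astype(int);print(u,h[u[1],u[0]] if 0<=u[1]<420 else '')
E
```

```text
[ 0.60170747 -0.29414611] 172.08890425435308 0.16521844074342262
[279 194] [112 169 172]
```

```bash
python3 -m pendant '[[1,[-0.015,0.01,0.35],0],[1,[-0.015,0.01,0.7],0],[1,[-0.015,0.01,0.9],0],[1,[-0.015,0.01,1],0],[1,[-0.015,0.01,1],0]]' >/dev/null; python3 -m pendant '[[1,[0,0,0.14],0],[1,[0,0,0.14],0],[0,[0,0,0.14],0],[0,[0,0,0.14],0],[0,[0,0,0.14],0],[0,[0,0,0.14],0],[0,[0,0,0.14],0]]'| sed -n 2,6p; python3 -m pendant '[[0,[0,0,-0.2],0],[0,[0,0,-0.5],0],[0,[0,0,-0.8],0],[0,[0,0,-1],0],[0,[0,0,-1],0]]' | sed -n 2,6p; python3 -m pendant '[[0,[0,0,-0.2],0],[0,[0,0,-0.5],0],[0,[0,0,-0.7],0],[0,[0,0,-0.7],0]]' | sed -n 2,6p; python3 -c "
from h import *
to(.5125,.0995,.22,-104.7)"
```

```text
tool_pos: [0.6087, -0.2967, 0.0182]
tool_rot: [0.0, 0.997, -0.083, 0.001]
contact_force: [-1.1, -0.0, 6.2]
gripper_width: 0.461
grasp_force: 59.6
tool_pos: [0.6104, -0.2979, 0.1418]
tool_rot: [0.002, 0.997, -0.083, 0.004]
contact_force: [0.1, -0.3, 0.5]
gripper_width: 0.451
grasp_force: 60.5
tool_pos: [0.6093, -0.2972, 0.2233]
tool_rot: [0.001, 0.997, -0.083, 0.003]
contact_force: [-0.4, 0.7, -0.6]
gripper_width: 0.453
grasp_force: 60.7
t 36.1 p [ 0.6093 -0.2972  0.2233] x [ 0.986 -0.165  0.005] y [-0.165 -0.986  0.002] w 0.453 g 60.7 F [-0.4  0.7 -0.6] j [-0.56  0.16  1.47 -0.    1.51  1.17]
-> d [-1.341 -3.128  0.013] roll 0.0289 phi now -99.5
```

```bash
python3 -m pendant '[[0,[-0.2,-0.3,0],0],[0,[-0.3,-0.6,0],0],[0,[-0.4,-0.9,0],0],[0,[-0.4,-0.9,0],0]]'>/dev/null; python3 -m pendant '[[0,[-0.2,-0.3,0],0],[0,[-0.3,-0.6,0],0],[0,[-0.4,-0.9,0],0],[0,[-0.4,-0.9,0],0]]'>/dev/null; python3 -m pendant '[[0,[-0.2,-0.3,0],0],[0,[-0.3,-0.6,0],0],[0,[-0.4,-0.9,0],0.029],[0,[-0.4,-0.9,0],0.029]]' | sed -n 2,6p; python3 -c "
from h import *
to(.5125,.0995,.22,-104.7)"
```

```text
tool_pos: [0.5182, 0.0494, 0.2181]
tool_rot: [-0.0, 0.992, -0.127, -0.002]
contact_force: [0.6, -0.4, -2.2]
gripper_width: 0.456
grasp_force: 60.8
t 37.3 p [0.5182 0.0494 0.2181] x [ 0.968 -0.251 -0.003] y [-0.251 -0.968 -0.   ] w 0.456 g 60.8 F [ 0.6 -0.4 -2.2] j [-0.05 -0.21  1.84  0.    1.51  1.78]
-> d [-0.151 -0.393 -0.015] roll 0.0008 phi now -104.56
```

```bash
python3 -m pendant '[[0,[-0.15,-0.2,0],0],[0,[-0.15,-0.39,0.3],0],[0,[-0.15,-0.39,0.6],0],[0,[-0.15,-0.39,0.68],0],[0,[-0.15,-0.39,0.68],0]]' | sed -n 2,6p; python3 - <<'E'
import fit; from fit import *
s,M=st(); f=snap('wrist','w17.png')
h=cv2.cvtColor(f['img'],cv2.COLOR_RGB2HSV).astype(int);m=(h[...,0]>104)&(h[...,0]<130)&(h[...,1]>120)&(h[...,2]>40)
k,l,S,ce=cv2.connectedComponentsWithStats(m.astype(np.uint8));i=1+np.argmax(S[1:,4]);print(S[i],ce[i])
c=cv2.findContours((l==i).astype(np.uint8),0,1)[0][0];print(cv2.minAreaRect(c))
z=s['tool_pos'][2]+.005
print('expected',w2pix(f,box(s['tool_pos'][0],s['tool_pos'][1],np.radians(-14.7),z)).round())
E
```

```text
tool_pos: [0.5121, 0.0956, 0.1355]
tool_rot: [0.001, 0.992, -0.128, -0.003]
contact_force: [0.5, 0.7, -1.1]
gripper_width: 0.452
grasp_force: 60.8
t 37.8 p [0.5121 0.0956 0.1355] x [ 0.967 -0.255 -0.006] y [-0.255 -0.967  0.002] w 0.452 g 60.8 F [ 0.5  0.7 -1.1] j [ 0.04 -0.14  1.92 -0.    1.37  1.87]
[  227   161   103   196 17677] [278.23918086 258.32488544]
((278.0, 258.5), (195.0, 102.0), 90.0)
expected [[313. 307.]
 [316. 314.]
 [323. 357.]
 [322. 362.]
 [243. 307.]
 [240. 314.]
 [233. 357.]
 [235. 362.]
 [317. 161.]
 [321. 160.]
 [332. 176.]
 [330. 183.]
 [238. 162.]
 [234. 160.]
 [224. 177.]
 [226. 183.]]
```

```bash
python3 -m pendant '[[0,[0,-0.03,0.25],0],[0,[0,-0.03,0.45],0],[0,[0,-0.03,0.6],0],[0,[0,-0.03,0.7],0],[0,[0,-0.03,0.74],0],[0,[0,-0.03,0.74],0],[0,[0,-0.03,0.74],0]]' | sed -n 2,6p
```

```text
tool_pos: [0.5159, 0.1002, 0.0515]
tool_rot: [-0.0, 0.992, -0.128, 0.001]
contact_force: [-0.3, 0.2, -1.6]
gripper_width: 0.451
grasp_force: 60.9
```

```bash
python3 -m pendant '[[0,[0,0,0.02],0],[0,[0,0,0.035],0],[0,[0,0,0.035],0],[0.62,[0,0,0.035],0],[0.64,[0,0,0.035],0],[0.64,[0,0,0.035],0],[0.64,[0,0,-0.2],0],[0.64,[0,0,-0.5],0],[0.64,[0,0,-0.8],0],[0.64,[0,0,-0.95],0]]' | sed -n 2,6p; python3 -m pendant '[[0.64,[0,0,-0.3],0],[0.64,[0,0,-0.5],0],[0.64,[0,0,-0.5],0]]' | sed -n 2,4p; python3 - <<'E'
from fit import *
f=snap('wrist','w18.png');blobs(f,.074,c=(.5435,.2175))
to(.5435,.2175,.23,-50.7)
E
```

```text
tool_pos: [0.5164, 0.1005, 0.168]
tool_rot: [-0.0, 0.992, -0.128, 0.003]
contact_force: [-0.1, -0.1, -0.3]
gripper_width: 0.637
grasp_force: 0.0
tool_pos: [0.5171, 0.1005, 0.229]
tool_rot: [-0.001, 0.992, -0.128, 0.004]
contact_force: [0.5, 0.3, 0.1]
blue area 4262 px [280. 179.] w [0.52  0.099 0.074] r 0.121 ang -101.2
t 39.9 p [0.5159 0.1004 0.2263] x [ 0.967 -0.254  0.004] y [-0.254 -0.967 -0.001] w 0.636 g 0.0 F [-0.2  0.5 -1. ] j [ 0.05 -0.2   1.82 -0.    1.52  1.88]
-> d [-0.025 -1.002 -0.03 ] roll -0.3001 phi now -104.72
```

```bash
python3 -m pendant '[[0.6,[-0.02,-0.4,0],-0.04],[0.6,[-0.02,-0.8,0],-0.09],[0.6,[-0.02,-1,0],-0.13],[0.6,[-0.02,-1,0],-0.18],[0.6,[-0.02,-1,0],-0.22],[0.6,[-0.02,-1,0],-0.26],[0.6,[-0.02,-1,0],-0.3],[0.6,[-0.02,-1,0],-0.3]]' | sed -n 2p; python3 -c "
from h import *
to(.5435,.2175,.114,-50.7)"
```

```text
tool_pos: [0.5418, 0.2168, 0.2215]
t 40.7 p [0.5418 0.2168 0.2215] x [ 0.774  0.633 -0.003] y [ 0.633 -0.774 -0.002] w 0.6 g 0.0 F [ 0.1 -0.1  0.3] j [ 0.25 -0.05  1.69 -0.    1.51  1.14]
-> d [0.018 0.006 0.896] roll -0.0001 phi now -50.73
```

```bash
python3 -m pendant '[[0.6,[0.01,0.005,0.4],0],[0.6,[0.01,0.005,0.75],0],[0.6,[0.01,0.005,0.9],0],[0.6,[0.01,0.005,0.9],0],[0,[0.01,0.005,0.9],0],[0,[0.01,0.005,0.9],0],[0,[0.01,0.005,0.9],0],[0,[0.01,0.005,0.9],0],[0,[0.01,0.005,0.9],0]]' | sed -n 2,6p;python3 -m pendant '[[0,[0,0,0],0.03],[0,[0,0,0],0.06],[0,[0,0,0],0.09],[0,[0,0,0],0.13],[0,[0,0,0],0.17],[0,[0,0,0],0.21],[0,[0,0,0],0.25],[0,[0,0,0],0.29],[0,[0,0,0],0.33],[0,[0,0,0],0.37]]'| sed -n 2,6p;python3 -m pendant '[[0,[0,0,0],0.03],[0,[0,0,0],0.03],[0,[0,0,0],0.03]]'| sed -n 2,6p; python3 -c "
from h import *
s,M=st();print(s['ft_torque'],np.degrees(np.arctan2(M[1,1],M[0,1])))"
```

```text
tool_pos: [0.5449, 0.2184, 0.1185]
tool_rot: [-0.001, 0.942, 0.336, 0.002]
contact_force: [-3.7, 2.6, 7.0]
gripper_width: 0.162
grasp_force: 59.9
tool_pos: [0.5448, 0.2191, 0.1185]
tool_rot: [-0.002, 0.971, -0.239, 0.001]
contact_force: [-2.9, 5.5, 5.4]
gripper_width: 0.163
grasp_force: 60.0
tool_pos: [0.5449, 0.2192, 0.1185]
tool_rot: [-0.002, 0.96, -0.282, 0.001]
contact_force: [-3.7, 6.6, 6.6]
gripper_width: 0.159
grasp_force: 60.1
t 42.9 p [0.5449 0.2192 0.1185] x [ 0.842 -0.54   0.   ] y [-0.54  -0.841 -0.005] w 0.159 g 60.1 F [-3.7  6.6  6.6] j [0.25 0.03 1.79 0.   1.32 2.4 ]
[ 0.83625101  0.59258538 -0.0448294 ] -122.70078174290423
```

```bash
python3 -m pendant '[[0.6,[0,0,0],0],[0.6,[0,0,0],0],[0.6,[0,0,0],0],[1,[0,0,-0.4],0],[1,[0,0,-0.8],0],[1,[0,0,-1],0],[1,[0,0,-1],0]]'| sed -n 2,6p; python3 - <<'E'
from fit import *
b=snap('side','b19.png');a=snap('scene','a19.png')
blobs(a,amin=60);blobs(b,amin=60)
for n,p in dict(yellow=(.462,-.306)).items():
  for fs in [[b],[a],[a,b]]:
    x,c=fit(fs,n,p,.09);print(n,x[:2],np.degrees(x[2])%180,round(c,3))
to(.462,-.306,.15,9)
E
```

```text
tool_pos: [0.547, 0.2177, 0.2422]
tool_rot: [-0.002, 0.959, -0.282, 0.004]
contact_force: [0.5, 0.1, 0.1]
gripper_width: 0.999
grasp_force: 0.0
teal area 1149 px [336. 228.] w [0.638 0.159 0.086] r 0.11 ang -32.5
teal area 458 px [306. 192.] w [0.643 0.157 0.086] r 0.115 ang -31.9
black area 119 px [315. 210.] w [0.657 0.09  0.06 ] r 0.17 ang -49.0
yellow [ 0.46266744 -0.30927442] 99.01812656478141 0.111
yellow [ 0.46192107 -0.30209068] 97.450925053981 0.139
yellow [ 0.46218129 -0.30567557] 99.617024565635 0.144
t 43.7 p [0.5444 0.2171 0.2362] x [ 0.841 -0.541  0.001] y [-0.541 -0.841 -0.   ] w 0.999 g 0.0 F [-0.4 -0.7 -0.2] j [ 0.25 -0.06  1.67 -0.    1.53  2.39]
-> d [1.779 4.038 0.718] roll 0.2681 phi now -122.74
```

```bash
python3 -m pendant '[[1,[0.2,0.4,0],0],[1,[0.4,0.8,0],0],[1,[0.4,1,0],0],[1,[0.4,1,0],0]]'>/dev/null; python3 -m pendant '[[1,[0.2,0.4,0],0],[1,[0.4,0.8,0],0],[1,[0.4,1,0],0],[1,[0.4,1,0],0]]'>/dev/null; python3 -m pendant '[[1,[0.2,0.4,0],0],[1,[0.4,0.8,0],0],[1,[0.4,1,0],0],[1,[0.4,1,0],0]]'>/dev/null;  python3 -m pendant '[[1,[0.3,0.4,0.2],0.04],[1,[0.5,0.8,0.5],0.09],[1,[0.58,1,0.7],0.13],[1,[0.58,1,0.7],0.18],[1,[0.58,1,0.7],0.22],[1,[0.58,1,0.7],0.268],[1,[0.58,1,0.7],0.268],[1,[0.58,1,0.7],0.268]]' | sed -n 2p; python3 - <<'E'
from fit import *
f=snap('wrist','w20.png')
x,c=fit([f],'yellow',(.462,-.306),.07);print(x[:2],np.degrees(x[2])%180,c)
to(.462,-.306,.013,9)
E
```

```text
tool_pos: [0.4649, -0.3007, 0.1511]
[ 0.46003724 -0.30178121] 103.68711820518615 0.11637825383597233
t 45.75 p [ 0.4648 -0.3009  0.1514] x [ 0.161 -0.987 -0.001] y [-0.987 -0.161  0.   ] w 1.001 g 0.0 F [-0.2  0.7 -1. ] j [-0.71 -0.08  1.83  0.    1.39  2.27]
-> d [0.039 0.03  1.154] roll 0.0015 phi now -170.74
```

```bash
python3 -m pendant '[[1,[0.02,0.035,0.35],-0.008],[1,[0.02,0.035,0.7],-0.008],[1,[0.02,0.035,0.9],-0.008],[1,[0.02,0.035,1],-0.008],[1,[0.02,0.035,1],-0.008]]' >/dev/null; python3 -m pendant '[[1,[0,0,0.16],0],[1,[0,0,0.16],0],[0,[0,0,0.16],0],[0,[0,0,0.16],0],[0,[0,0,0.16],0],[0,[0,0,0.16],0],[0,[0,0,0.16],0]]'| sed -n 2,6p; python3 -m pendant '[[0,[0,0,-0.2],0],[0,[0,0,-0.5],0],[0,[0,0,-0.8],0],[0,[0,0,-1],0],[0,[0,0,-1],0]]' | sed -n 2,6p; python3 -m pendant '[[0,[0,0,-0.2],0],[0,[0,0,-0.5],0],[0,[0,0,-0.7],0],[0,[0,0,-0.7],0]]' | sed -n 2,6p; python3 -c "
from h import *
to(.5135,.0995,.22,-104.7)"
```

```text
tool_pos: [0.4619, -0.3061, 0.0149]
tool_rot: [0.0, 0.769, -0.64, 0.002]
contact_force: [-0.5, 0.9, 5.8]
gripper_width: 0.487
grasp_force: 60.9
tool_pos: [0.4629, -0.307, 0.1379]
tool_rot: [0.0, 0.769, -0.64, 0.004]
contact_force: [-0.2, 0.4, -1.3]
gripper_width: 0.482
grasp_force: 60.8
tool_pos: [0.462, -0.3062, 0.2199]
tool_rot: [0.0, 0.769, -0.64, 0.003]
contact_force: [0.2, 0.1, -1.7]
gripper_width: 0.485
grasp_force: 60.8
t 47.85 p [ 0.462  -0.3062  0.2199] x [ 0.182 -0.983  0.005] y [-0.983 -0.182 -0.004] w 0.485 g 60.8 F [ 0.2  0.1 -1.7] j [-0.72 -0.13  1.77  0.    1.5   2.24]
-> d [-3.246 -1.037 -0.012] roll -0.3601 phi now -169.52
```

```bash
python3 -m pendant '[[0,[-0.3,-0.1,0],0],[0,[-0.7,-0.3,0],0],[0,[-0.9,-0.3,0],0],[0,[-0.9,-0.3,0],0]]'>/dev/null; python3 -m pendant '[[0,[-0.3,-0.1,0],0],[0,[-0.7,-0.3,0],0],[0,[-0.9,-0.3,0],0],[0,[-0.9,-0.3,0],0]]'>/dev/null; python3 -m pendant '[[0,[-0.3,-0.1,0],-0.04],[0,[-0.7,-0.3,0],-0.09],[0,[-0.9,-0.3,0],-0.13],[0,[-0.9,-0.3,0],-0.18],[0,[-0.9,-0.3,0],-0.22],[0,[-0.9,-0.3,0],-0.26],[0,[-0.9,-0.3,0],-0.31],[0,[-0.9,-0.3,0],-0.36],[0,[-0.9,-0.3,0],-0.36]]' | sed -n 2,6p; python3 -c "
from h import *
to(.5135,.0995,.136,-104.7)"
```

```text
tool_pos: [0.5076, 0.032, 0.215]
tool_rot: [0.0, 0.992, -0.129, -0.001]
contact_force: [0.2, -0.1, -1.8]
gripper_width: 0.487
grasp_force: 61.0
t 49.55 p [0.5076 0.032  0.215 ] x [ 0.967 -0.255 -0.002] y [-0.255 -0.967  0.001] w 0.487 g 61.0 F [ 0.2 -0.1 -1.8] j [-0.08 -0.23  1.87 -0.    1.51  1.75]
-> d [-0.094 -0.557  0.658] roll -0.0004 phi now -104.78
```

```bash
python3 -m pendant '[[0,[-0.09,-0.35,0],0],[0,[-0.09,-0.55,0.2],0],[0,[-0.09,-0.55,0.5],0],[0,[-0.09,-0.55,0.66],0],[0,[-0.09,-0.55,0.66],0],[0,[-0.09,-0.55,0.66],0]]' | sed -n 2,6p; python3 - <<'E'
from fit import *
s,M=st(); f=snap('wrist','w21.png')
h=cv2.cvtColor(f['img'],cv2.COLOR_RGB2HSV).astype(int);m=(h[...,0]>22)&(h[...,0]<34)&(h[...,1]>150)&(h[...,2]>60)
k,l,S,ce=cv2.connectedComponentsWithStats(m.astype(np.uint8));i=1+np.argmax(S[1:,4]);print(S[i],ce[i])
P=w2pix(f,box(s['tool_pos'][0],s['tool_pos'][1],np.radians(-14.7),s['tool_pos'][2]+.008));print(P.min(0),P.max(0))
to(.5135,.0995,.043,-104.7)
E
```

```text
tool_pos: [0.5142, 0.0992, 0.1372]
tool_rot: [0.0, 0.992, -0.129, -0.001]
contact_force: [0.1, -0.1, -0.4]
gripper_width: 0.487
grasp_force: 61.1
t 50.15 p [0.5142 0.0992 0.1372] x [ 0.967 -0.256 -0.001] y [-0.256 -0.967  0.001] w 0.487 g 61.1 F [ 0.1 -0.1 -0.4] j [ 0.05 -0.14  1.91 -0.    1.37  1.88]
[  226   184   101   180 14448] [277.60451274 280.11018826]
[222.82620515 161.36787679] [332.41280164 366.68610852]
t 50.2 p [0.515  0.0993 0.1385] x [ 0.967 -0.256  0.001] y [-0.256 -0.967 -0.   ] w 0.487 g 61.1 F [-0.3 -0.9 -0.1] j [ 0.05 -0.14  1.91 -0.    1.37  1.88]
-> d [-0.014  0.002  0.796] roll -0.0007 phi now -104.83
```

```bash
python3 -m pendant '[[0,[0.02,0,0.25],0],[0,[0.02,0,0.45],0],[0,[0.02,0,0.6],0],[0,[0.02,0,0.7],0],[0,[0.02,0,0.75],0],[0,[0.02,0,0.76],0],[0,[0.02,0,0.76],0]]' | sed -n 2,6p;  python3 -m pendant '[[0,[0,0,0.02],0],[0,[0,0,0.02],0],[0.62,[0,0,0.02],0],[0.64,[0,0,0.02],0],[0.64,[0,0,0.02],0],[0.64,[0,0,-0.2],0],[0.64,[0,0,-0.5],0],[0.64,[0,0,-0.8],0],[0.64,[0,0,-1],0],[0.64,[0,0,-1],0]]' | sed -n 2,6p; python3 -m pendant '[[0.64,[0,0,-0.3],0],[0.64,[0,0,-0.5],0],[0.64,[0,0,-0.5],0]]' | sed -n 2,4p; python3 - <<'E'
from fit import *
f=snap('wrist','w22.png');blobs(f,.074,c=(.5435,.2175))
to(.5438,.2175,.23,57.3)
E
```

```text
tool_pos: [0.5175, 0.0992, 0.0475]
tool_rot: [-0.0, 0.992, -0.128, 0.001]
contact_force: [-0.9, 0.2, -1.1]
gripper_width: 0.481
grasp_force: 61.1
tool_pos: [0.5196, 0.0994, 0.1717]
tool_rot: [-0.001, 0.992, -0.128, 0.005]
contact_force: [0.4, 0.1, -0.2]
gripper_width: 0.642
grasp_force: 0.0
tool_pos: [0.5184, 0.0993, 0.2297]
tool_rot: [-0.001, 0.992, -0.128, 0.003]
contact_force: [0.6, 0.6, 0.4]
yellow area 3933 px [280. 181.] w [0.519 0.098 0.074] r 0.122 ang -101.4
t 52.25 p [0.5172 0.0993 0.2272] x [ 0.967 -0.254  0.002] y [-0.254 -0.967 -0.001] w 0.642 g 0.0 F [ 0.2 -0.3 -0.7] j [ 0.05 -0.2   1.82 -0.    1.52  1.88]
-> d [-0.036 -1.009 -0.023] roll 0.0999 phi now -104.72
```

```bash
python3 -m pendant '[[0.6,[-0.03,-0.4,0],-0.04],[0.6,[-0.03,-0.8,0],-0.09],[0.6,[-0.03,-1,0],-0.14],[0.6,[-0.03,-1,0],-0.18],[0.6,[-0.03,-1,0],-0.23],[0.6,[-0.03,-1,0],-0.28],[0.6,[-0.03,-1,0],-0.32],[0.6,[-0.03,-1,0],-0.37],[0.6,[-0.03,-1,0],-0.42],[0.6,[-0.03,-1,0],-0.45]]' | sed -n 2p; python3 -m pendant '[[0.6,[0,0,0],-0.04],[0.6,[0,0,0],-0.09],[0.6,[0,0,0],-0.14],[0.6,[0,0,0],-0.18],[0.6,[0,0,0],-0.23],[0.6,[0,0,0],-0.28],[0.6,[0,0,0],-0.32],[0.6,[0,0,0],-0.37],[0.6,[0,0,0],-0.42],[0.6,[0,0,0],-0.45]]' | sed -n 2p;python3 -c "
from h import *
to(.5440,.218,.114,57.3)"
```

```text
tool_pos: [0.5422, 0.2158, 0.2229]
tool_pos: [0.5423, 0.2158, 0.223]
t 54.25 p [0.5423 0.2158 0.223 ] x [-0.844  0.536  0.003] y [ 0.536  0.844 -0.003] w 0.603 g 0.0 F [ 0.2  0.5 -0.8] j [ 0.25 -0.05  1.69  0.    1.51 -0.75]
-> d [-0.006  0.026  0.908] roll 0.0015 phi now 57.58
```

```bash
python3 -m pendant '[[0.6,[0,0.015,0.4],0.0015],[0.6,[0,0.015,0.75],0.0015],[0.6,[0,0.015,0.91],0.0015],[0.6,[0,0.015,0.91],0.0015],[0,[0,0.015,0.91],0.0015],[0,[0,0.015,0.91],0.0015],[0,[0,0.015,0.91],0.0015],[0,[0,0.015,0.91],0.0015],[0,[0,0.015,0.91],0.0015]]' | sed -n 2,6p;python3 -m pendant '[[0,[0,0,0],0.03],[0,[0,0,0],0.06],[0,[0,0,0],0.09],[0,[0,0,0],0.13],[0,[0,0,0],0.17],[0,[0,0,0],0.21],[0,[0,0,0],0.25],[0,[0,0,0],0.29],[0,[0,0,0],0.33],[0,[0,0,0],0.37]]'| sed -n 2,6p;python3 -m pendant '[[0,[0,0,0],0.03],[0,[0,0,0],0.03],[0,[0,0,0],0.03]]'| sed -n 2,6p; python3 -c "
from h import *
s,M=st();print(s['ft_torque'],np.degrees(np.arctan2(M[1,1],M[0,1])))"; python3 -m pendant '[[0.6,[0,0,0],0],[0.6,[0,0,0],0],[0.6,[0,0,0],0],[0.6,[0,0,-0.4],0],[0.6,[0,0,-0.8],0],[0.6,[0,0,-1],0],[0.6,[0,0,-1],0]]'| sed -n 2,6p; python3 - <<'E'
from fit import *
for n in ('wrist','scene','side'):
    f=snap(n,'%s23.png'%n);print(n);blobs(f,amin=60)
st()
E
```

```text
tool_pos: [0.546, 0.2184, 0.1193]
tool_rot: [0.002, 0.284, 0.959, 0.001]
contact_force: [1.8, 3.2, 4.2]
gripper_width: 0.164
grasp_force: 59.6
tool_pos: [0.5453, 0.2182, 0.1193]
tool_rot: [0.0, 0.766, 0.643, 0.001]
contact_force: [-0.7, 1.2, 3.9]
gripper_width: 0.163
grasp_force: 59.8
tool_pos: [0.5452, 0.2182, 0.1193]
tool_rot: [0.0, 0.793, 0.609, 0.001]
contact_force: [-2.5, 1.2, 8.6]
gripper_width: 0.162
grasp_force: 60.3
t 56.45 p [0.5452 0.2182 0.1193] x [0.258 0.966 0.001] y [ 0.966 -0.258  0.002] w 0.162 g 60.3 F [-2.5  1.2  8.6] j [0.25 0.03 1.78 0.   1.32 0.51]
[0.22413659 0.1856109  0.03607055] -14.96105664785011
tool_pos: [0.547, 0.2182, 0.243]
tool_rot: [0.002, 0.793, 0.609, 0.004]
contact_force: [-0.1, -0.4, 0.6]
gripper_width: 0.599
grasp_force: 0.0
wrist
scene
teal area 88 px [316. 208.] w [0.536 0.134 0.086] r 0.085 ang -96.1
side
teal area 768 px [269. 210.] w [0.517 0.07  0.086] r 0.151 ang -100.9
t 57.3 p [0.5438 0.2174 0.2357] x [ 0.259  0.966 -0.001] y [ 0.966 -0.259 -0.002] w 0.598 g 0.0 F [-0.4 -0.1 -0. ] j [ 0.25 -0.05  1.67 -0.    1.53  0.52]
```

```bash
python3 -m pendant '[[0,[-0.4,0,0],0],[0,[-0.8,0,0],0],[0,[-1,0,0],0],[0,[-1,0,0],0]]'>/dev/null; python3 -m pendant '[[0,[-0.4,0,0],0],[0,[-0.8,0,0],0],[0,[-1,0,0],0],[0,[-1,0,0],0]]'>/dev/null; python3 -m pendant '[[0,[-0.4,0,0],0],[0,[-0.42,0,0],0],[0,[-0.42,0,0],0]]'>/dev/null;  python3 - <<'E'
from h import *
d=np.array([np.cos(np.radians(-104.9)),np.sin(np.radians(-104.9))]);c=np.array([.544,.2178])
print('hinge',c+.204*d)
to(*(c+.29*d),.145,-14.9)
f=snap('side','s24.png');a=snap('scene','a24.png')
im=np.hstack([cv2.resize(f['img'][160:260,215:315,::-1],(400,400),interpolation=cv2.INTER_CUBIC),cv2.resize(a['img'][160:260,240:340,::-1],(400,400),interpolation=cv2.INTER_CUBIC)])
cv2.imwrite('pics/v24.png',im)
E
```

```text
hinge [0.49154491 0.02065928]
t 58.4 p [ 0.4694 -0.0622  0.2362] x [0.259 0.966 0.001] y [ 0.966 -0.259 -0.002] w 0.001 g 0.0 F [ 0.4  0.1 -0.2] j [-0.29 -0.34  1.91  0.    1.57 -0.03]
-> d [-0.003  0.002  0.76 ] roll -0.0007 phi now -15.03
```

View pics/v24.png

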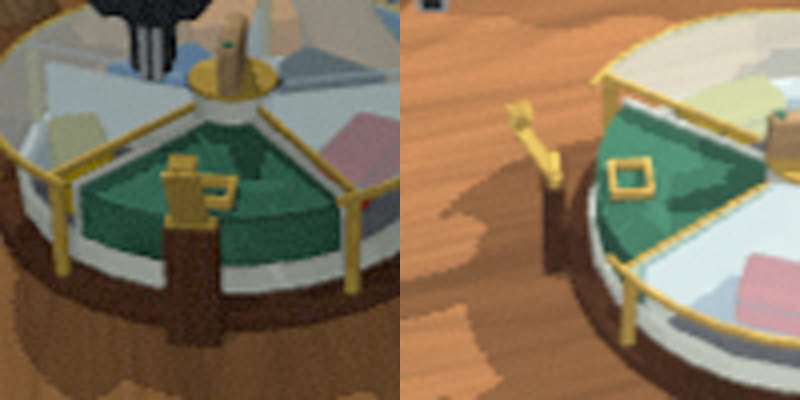

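```bash
python3 -m pendant '[[0,[0,0,0.4],0],[0,[0,0,0.76],0],[0,[0,0,0.76],0],[0,[0,0,0.76],0]]' | sed -n 2,4p; python3 -m pendant '[[0,[0.15,0,0],0],[0,[0.3,0,0],0],[0,[0.4,0,0],0],[0,[0.5,0,0],0],[0,[0.6,0,0],0],[0,[0.7,0,0],0],[0,[0.8,0,0],0],[0,[0.9,0,0],0],[0,[1,0,0],0],[0,[1,0,0],0]]'| sed -n 2,4p; python3 -c "
from h import *
to(.5022,.0607,.109)"
```

```text
tool_pos: [0.4693, -0.0617, 0.1459]
tool_rot: [-0.001, 0.793, 0.609, -0.0]
contact_force: [1.1, -0.3, 0.7]
tool_pos: [0.5006, 0.0544, 0.1459]
tool_rot: [-0.0, 0.793, 0.61, -0.0]
contact_force: [0.8, -0.0, 0.4]
t 59.9 p [0.5006 0.0544 0.1459] x [0.257 0.966 0.   ] y [ 0.966 -0.257 -0.   ] w -0.003 g 0.0 F [ 0.8 -0.   0.4] j [-0.04 -0.2   1.95  0.    1.39  0.22]
-> d [ 0.054 -0.001  0.307] roll 0 phi now -14.89
```

```bash
python3 -m pendant '[[0,[0.05,0,0.06],0],[0,[0.05,0,0.12],0],[0,[0.05,0,0.18],0],[0,[0.05,0,0.24],0],[0,[0.05,0,0.3],0],[0,[0.05,0,0.31],0],[0,[0.05,0,0.31],0]]' | sed -n 2,4p; python3 -m pendant '[[0,[0,0,0.02],0],[0,[0,0,0.03],0],[0,[0,0,0.03],0]]' | sed -n 2,4p; python3 -m pendant '[[0,[0,0,0.02],0],[0,[0,0,0.03],0],[0,[0,0,0.03],0]]' | sed -n 2,4p
```

```text
tool_pos: [0.5017, 0.0588, 0.1083]
tool_rot: [-0.0, 0.793, 0.609, -0.0]
contact_force: [0.1, -0.0, -0.7]
tool_pos: [0.502, 0.0589, 0.1052]
tool_rot: [0.0, 0.793, 0.609, 0.0]
contact_force: [0.2, 0.1, -0.1]
tool_pos: [0.5018, 0.0589, 0.1013]
tool_rot: [-0.0, 0.793, 0.609, -0.0]
contact_force: [-0.8, -0.8, 0.2]
```

```bash
cat > hasp.py <<'E'
from fit import *
def hasp(tag):
    s=manip.state(); d=np.array([np.cos(np.radians(-104.9)),np.sin(np.radians(-104.9)),0]);t=np.array([-d[1],d[0],0]);H=np.array([.544,.2178,.103])+.204*d
    for n in('scene','side'):
        f=snap(n,'h_%s_%s.png'%(n,tag)); h=cv2.cvtColor(f['img'],cv2.COLOR_RGB2HSV).astype(int)
        g=(h[...,0]>16)&(h[...,0]<30)&(h[...,1]>105)&(h[...,2]>90)
        if n=='scene': print('gold sample',h[190,270].tolist())
        o=[]
        for th in np.arange(0,2.3,.1):
            P=[H+l*(-np.cos(th)*d+np.sin(th)*np.array([0,0,1]))+w*t for l,w in((.015,-.012),(.015,.012),(.064,.012),(.064,-.012))]
            m=np.zeros(g.shape,np.uint8);cv2.fillConvexPoly(m,np.round(w2pix(f,P)).astype(np.int32),1)
            o.append((round(th,1),round(g[m>0].mean(),2)))
        print(n,o)
        p=np.array(s['tool_pos']);
        dark=h[...,2]<75
        print('tip proj',[(z,w2pix(f,[p+[0,0,z]])[0].round(1).tolist()) for z in(0,.02)])
        u=int(round(w2pix(f,[p])[0][0]));v0=int(w2pix(f,[p])[0][1])
        print('V column',[(v,f['img'][v,u].tolist()) for v in range(v0-16,v0+6,2)])
E
python3 -c "
from hasp import *
hasp('1')"
```

```text
gold sample [21, 145, 165]
scene [(np.float64(0.0), np.float64(0.25)), (np.float64(0.1), np.float64(0.22)), (np.float64(0.2), np.float64(0.17)), (np.float64(0.3), np.float64(0.06)), (np.float64(0.4), np.float64(0.01)), (np.float64(0.5), np.float64(0.0)), (np.float64(0.6), np.float64(0.0)), (np.float64(0.7), np.float64(0.0)), (np.float64(0.8), np.float64(0.0)), (np.float64(0.9), np.float64(0.0)), (np.float64(1.0), np.float64(0.0)), (np.float64(1.1), np.float64(0.0)), (np.float64(1.2), np.float64(0.0)), (np.float64(1.3), np.float64(0.09)), (np.float64(1.4), np.float64(0.1)), (np.float64(1.5), np.float64(0.18)), (np.float64(1.6), np.float64(0.22)), (np.float64(1.7), np.float64(0.2)), (np.float64(1.8), np.float64(0.21)), (np.float64(1.9), np.float64(0.62)), (np.float64(2.0), np.float64(0.83)), (np.float64(2.1), np.float64(0.98)), (np.float64(2.2), np.float64(0.8))]
tip proj [(0, [290.4, 201.7]), (0.02, [290.5, 197.1])]
V column [(185, [94, 97, 102]), (187, [57, 59, 63]), (189, [42, 43, 45]), (191, [32, 36, 38]), (193, [41, 43, 47]), (195, [37, 39, 44]), (197, [93, 133, 108]), (199, [90, 
[... 550 characters left out ...]
float64(0.5)), (np.float64(1.3), np.float64(0.51)), (np.float64(1.4), np.float64(0.53)), (np.float64(1.5), np.float64(0.6)), (np.float64(1.6), np.float64(0.61)), (np.float64(1.7), np.float64(0.73)), (np.float64(1.8), np.float64(0.79)), (np.float64(1.9), np.float64(0.88)), (np.float64(2.0), np.float64(0.94)), (np.float64(2.1), np.float64(0.85)), (np.float64(2.2), np.float64(0.81))]
tip proj [(0, [263.7, 207.3]), (0.02, [263.5, 201.3])]
V column [(191, [101, 107, 108]), (193, [110, 115, 118]), (195, [107, 113, 114]), (197, [106, 113, 114]), (199, [118, 118, 109]), (201, [105, 99, 89]), (203, [116, 104, 54]), (205, [104, 86, 37]), (207, [105, 86, 34]), (209, [101, 84, 37]), (211, [98, 80, 29])]
```

The fingertips stop about 24 mm above the reported TCP, so that push passed over the hasp, which is still at about 2.1 rad. I'll repeat it lower.

```bash
python3 -m pendant '[[0,[0,0,-0.4],0],[0,[0,0,-0.8],0],[0,[0,0,-0.9],0],[0,[-0.4,0,-0.9],0],[0,[-0.8,0,-0.9],0],[0,[-1,0,-0.9],0],[0,[-1,0,-0.9],0]]'| sed -n 2,4p; python3 -m pendant '[[0,[-0.06,0,0.3],0],[0,[-0.06,0,0.6],0],[0,[-0.06,0,0.77],0],[0,[-0.06,0,0.77],0]]'| sed -n 2,4p; python3 -m pendant '[[0,[0.1,0,0],0],[0,[0.2,0,0],0],[0,[0.3,0,0],0],[0,[0.4,0,0],0],[0,[0.5,0,0],0],[0,[0.5,0,0],0]]'| sed -n 2,4p;  python3 -c "
from hasp import *
st();hasp('2')" | grep -v V
```

```text
tool_pos: [0.4704, -0.0593, 0.2095]
tool_rot: [0.0, 0.795, 0.607, -0.0]
contact_force: [0.6, -0.7, 0.2]
tool_pos: [0.4664, -0.0623, 0.113]
tool_rot: [-0.003, 0.793, 0.609, -0.002]
contact_force: [-0.4, 0.7, 0.4]
tool_pos: [0.4852, -0.0044, 0.1177]
tool_rot: [-0.0, 0.793, 0.61, 0.001]
contact_force: [-0.3, -0.3, 0.1]
t 63.0 p [ 0.4852 -0.0044  0.1177] x [0.257 0.967 0.001] y [ 0.967 -0.257  0.001] w -0.0 g 0.0 F [-0.3 -0.3  0.1] j [-0.16 -0.22  2.02  0.    1.34  0.1 ]
gold sample [110, 36, 43]
scene [(np.float64(0.0), np.float64(0.23)), (np.float64(0.1), np.float64(0.2)), (np.float64(0.2), np.float64(0.16)), (np.float64(0.3), np.float64(0.05)), (np.float64(0.4), np.float64(0.0)), (np.float64(0.5), np.float64(0.0)), (np.float64(0.6), np.float64(0.0)), (np.float64(0.7), np.float64(0.02)), (np.float64(0.8), np.float64(0.06)), (np.float64(0.9), np.float64(0.08)), (np.float64(1.0), np.float64(0.0)), (np.float64(1.1), np.float64(0.02)), (np.float64(1.2), np.float64(0.02)), (np.float64(1.3), np.float64(0.09)), (np.float64(1.4), np.float64(0.1)), (np.float64(1.5), np.float64(0.15)), (np.float
[... 511 characters left out ...]
, np.float64(0.25)), (np.float64(0.6), np.float64(0.21)), (np.float64(0.7), np.float64(0.2)), (np.float64(0.8), np.float64(0.18)), (np.float64(0.9), np.float64(0.17)), (np.float64(1.0), np.float64(0.16)), (np.float64(1.1), np.float64(0.15)), (np.float64(1.2), np.float64(0.16)), (np.float64(1.3), np.float64(0.17)), (np.float64(1.4), np.float64(0.17)), (np.float64(1.5), np.float64(0.19)), (np.float64(1.6), np.float64(0.19)), (np.float64(1.7), np.float64(0.2)), (np.float64(1.8), np.float64(0.2)), (np.float64(1.9), np.float64(0.25)), (np.float64(2.0), np.float64(0.3)), (np.float64(2.1), np.float64(0.34)), (np.float64(2.2), np.float64(0.41))]
tip proj [(0, [259.6, 214.4]), (0.02, [259.4, 208.1])]
```

```bash
python3 -m pendant '[[0,[0.1,0,0],0],[0,[0.2,0,0],0],[0,[0.3,0,0],0],[0,[0.4,0,0],0],[0,[0.5,0,0],0],[0,[0.55,0,0],0],[0,[0.55,0,0],0]]'| sed -n 2,4p; python3 -m pendant '[[0,[0,0,0.05],0],[0,[0,0,0.1],0],[0,[0,0,0.15],0],[0,[0,0,0.18],0],[0,[0,0,0.21],0],[0,[0,0,0.23],0],[0,[0,0,0.23],0]]'| sed -n 2,4p;  python3 -c "
from hasp import *
st();hasp('3')" | grep -v V
```

```text
tool_pos: [0.502, 0.059, 0.1173]
tool_rot: [-0.0, 0.793, 0.609, 0.0]
contact_force: [0.0, 0.4, -0.1]
tool_pos: [0.5013, 0.0576, 0.089]
tool_rot: [-0.0, 0.793, 0.609, -0.0]
contact_force: [0.3, -0.4, 0.4]
t 64.5 p [0.5013 0.0576 0.089 ] x [ 0.259  0.966 -0.   ] y [ 0.966 -0.259 -0.001] w 0.002 g 0.0 F [ 0.3 -0.4  0.4] j [-0.03 -0.13  2.   -0.    1.28  0.23]
gold sample [12, 139, 217]
scene [(np.float64(0.0), np.float64(0.7)), (np.float64(0.1), np.float64(0.77)), (np.float64(0.2), np.float64(0.77)), (np.float64(0.3), np.float64(0.63)), (np.float64(0.4), np.float64(0.54)), (np.float64(0.5), np.float64(0.36)), (np.float64(0.6), np.float64(0.27)), (np.float64(0.7), np.float64(0.27)), (np.float64(0.8), np.float64(0.25)), (np.float64(0.9), np.float64(0.21)), (np.float64(1.0), np.float64(0.2)), (np.float64(1.1), np.float64(0.17)), (np.float64(1.2), np.float64(0.18)), (np.float64(1.3), np.float64(0.13)), (np.float64(1.4), np.float64(0.15)), (np.float64(1.5), np.float64(0.18)), (np.float64(1.6), np.float64(0.22)), (np.float64(1.7), np.float64(0.17)), (np.float64(1.8), np.float64(0.16)), (np.fl
[... 405 characters left out ...]
np.float64(0.25)), (np.float64(0.6), np.float64(0.21)), (np.float64(0.7), np.float64(0.19)), (np.float64(0.8), np.float64(0.18)), (np.float64(0.9), np.float64(0.15)), (np.float64(1.0), np.float64(0.15)), (np.float64(1.1), np.float64(0.14)), (np.float64(1.2), np.float64(0.15)), (np.float64(1.3), np.float64(0.16)), (np.float64(1.4), np.float64(0.17)), (np.float64(1.5), np.float64(0.18)), (np.float64(1.6), np.float64(0.19)), (np.float64(1.7), np.float64(0.23)), (np.float64(1.8), np.float64(0.24)), (np.float64(1.9), np.float64(0.3)), (np.float64(2.0), np.float64(0.35)), (np.float64(2.1), np.float64(0.41)), (np.float64(2.2), np.float64(0.5))]
tip proj [(0, [263.7, 211.2]), (0.02, [263.5, 205.3])]
```

```bash
python3 -m pendant '[[0,[0,0,0.02],0],[0,[0,0,0.03],0],[0,[0,0,0.03],0]]'| sed -n 2,4p; python3 -m pendant '[[0,[0,0,0.02],0],[0,[0,0,0.03],0],[0,[0,0,0.03],0]]'| sed -n 2,4p;python3 -m pendant '[[0,[0,0,0.015],0],[0,[0,0,0.015],0],[0,[0,0,0.015],0]]'| sed -n 2,4p
```

```text
tool_pos: [0.5017, 0.0577, 0.0859]
tool_rot: [0.0, 0.793, 0.609, -0.0]
contact_force: [1.0, -0.4, -0.7]
tool_pos: [0.5018, 0.0578, 0.0827]
tool_rot: [-0.0, 0.793, 0.609, 0.0]
contact_force: [-0.9, 1.5, 2.9]
tool_pos: [0.502, 0.0578, 0.0826]
tool_rot: [-0.0, 0.793, 0.609, -0.0]
contact_force: [-5.4, 1.2, 12.1]
```

```bash
python3 -m pendant '[[0,[0,0,-0.3],0],[0,[0,0,-0.6],0],[0,[0,0,-1],0],[0,[0,0,-1],0]]'| sed -n 2,4p; python3 -m pendant '[[0,[-0.4,0,-0.4],0],[0,[-0.8,0,-0.8],0],[0,[-1,-0.5,-1],0],[0,[-1,-0.5,-1],0]]'| sed -n 2,4p;  python3 - <<'E'
from hasp import *
import io,contextlib
b=io.StringIO()
with contextlib.redirect_stdout(b): hasp('4')
print(b.getvalue().replace('np.float64','')[:1700])
a=snap('scene');s=snap('side');blobs(a,amin=60);blobs(s,amin=60)
# fine profile fit of strap end height: gold pixels region in scene
d=np.array([np.cos(np.radians(-104.9)),np.sin(np.radians(-104.9)),0]);H=np.array([.544,.2178,.103])+.204*d
for th in(0,.1,.2):print(th,w2pix(a,[H+.066*(-np.cos(th)*d)+[0,0,.066*np.sin(th)+.005]]),w2pix(s,[H+.066*(-np.cos(th)*d)+[0,0,.066*np.sin(th)+.005]]))
E
```

```text
tool_pos: [0.5058, 0.0575, 0.2086]
tool_rot: [0.004, 0.793, 0.609, 0.005]
contact_force: [0.4, 0.8, 1.5]
tool_pos: [0.4117, -0.0438, 0.3216]
tool_rot: [0.0, 0.794, 0.609, -0.0]
contact_force: [0.7, 0.7, -0.5]
gold sample [13, 140, 208]
scene [((0.0), (0.95)), ((0.1), (0.96)), ((0.2), (0.85)), ((0.3), (0.68)), ((0.4), (0.6)), ((0.5), (0.41)), ((0.6), (0.32)), ((0.7), (0.31)), ((0.8), (0.3)), ((0.9), (0.23)), ((1.0), (0.16)), ((1.1), (0.13)), ((1.2), (0.16)), ((1.3), (0.13)), ((1.4), (0.15)), ((1.5), (0.15)), ((1.6), (0.17)), ((1.7), (0.2)), ((1.8), (0.18)), ((1.9), (0.15)), ((2.0), (0.08)), ((2.1), (0.06)), ((2.2), (0.0))]
tip proj [(0, [248.4, 132.4]), (0.02, [248.1, 126.4])]
V column [(116, [35, 39, 44]), (118, [36, 40, 44]), (120, [39, 40, 43]), (122, [33, 37, 41]), (124, [54, 57, 59]), (126, [88, 65, 64]), (128, [81, 44, 38]), (130, [84, 47, 43]), (132, [81, 44, 36]), (134, [83, 49, 41]), (136, [84, 47, 41])]
side [((0.0), (0.9)), ((0.1), (0.8)), ((0.2), (0.64)), ((0.3), (0.54)), ((0.4), (0.45)), ((0.5), (0.4)), ((0.6), (0.36)), ((0.7), (0.34)), ((0.8), (0.31)), ((0.9), (0.29)), (
[... 282 characters left out ...]
[(138, [71, 76, 78]), (140, [77, 82, 83]), (142, [84, 87, 89]), (144, [90, 96, 98]), (146, [71, 56, 40]), (148, [74, 53, 43]), (150, [73, 54, 35]), (152, [71, 56, 39]), (154, [68, 50, 35]), (156, [68, 54, 37]), (158, [76, 57, 44])]

teal area 150 px [307. 213.] w [0.549 0.098 0.086] r 0.12 ang -88.3
yellow area 96 px [264. 209.] w [0.507 0.115 0.06 ] r 0.11 ang -110.7
teal area 844 px [269. 209.] w [0.517 0.074 0.086] r 0.147 ang -101.3
black area 105 px [277. 197.] w [0.553 0.186 0.06 ] r 0.033 ang -76.3
0 [[298.6855101  199.95172863]] [[265.1663282  200.76973868]]
0.1 [[298.65722449 198.42635099]] [[265.08471049 198.86647862]]
0.2 [[298.42060141 196.90932062]] [[264.96553561 197.08408768]]
```

```bash
python3 -c "
from h import *
st();print(manip.job_done())"
```

```text
t 66.5 p [ 0.4127 -0.043   0.3207] x [0.26  0.966 0.   ] y [ 0.966 -0.26   0.002] w -0.0 g 0.0 F [-0.8  0.4 -0.7] j [-0.28 -0.51  1.9   0.    1.75 -0.02]
the job is handed in; nothing more can be done
None
```

I handed the job in at 66.5 s: the red, black, blue and yellow cases each lie in their own bay, the green blank is clicked in under the window, and the hasp measures down in the keeper (contact height and camera estimate, within about 0.1 rad; no close-up of the nose), with the verdict not returned.

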